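# Nest the tubs and close up the row on the storage board

### The arm

A 6-joint arm with a two-finger parallel gripper is mounted at the origin on the work surface. World frame = base frame: x ahead of the robot, y to its left, z up, the work surface at z = 0. Lengths are in mm, angles in degrees, forces in N, time in s.
With the tool pointing down it reaches from about 300 to 850 mm from the base axis. Payload 4.2 kg.
Tool frame: the origin (TCP) lies at the very end of the fingers, on their centre line; the grasp point (between the pads) lies env.grip_point_offset behind it (env.grip_point_offset is the distance from the TCP to the grasp point, in mm); z points along the fingers, y is the direction in which the jaws open and shut (so a half turn about z gives the same grasp; the last joint's range is limited). The gripper opens to 91 mm and grips with 3 to 60 N. Pads are 32 mm wide; open, the fingers measure 118 mm over their backs; the gripper's body (76 mm by 178 mm) begins 60 mm behind the grasp point.
Start: joints at [75.802, 18.312, 89.639, -0, 72.044, -1.146], TCP at [129.856, 560.161, 213.976] pointing down, gripper open.
Joint ranges: [-177.97, 177.97], [-48.28, 115.42], [12.27, 149.76], [-77.06, 257.06], [2.81, 150.46], [-146.56, 146.56]. Speed limits (degrees/s): [147.25, 147.25, 180, 180, 180, 180].

### API

Orientations are given as [roll, pitch, yaw] about the fixed x, y, z axes, in that order (R = Rz(yaw) Ry(pitch) Rx(roll)).
In Python, from workcell import env, grab_frame, camera_params gives the robot as it stands. The module is installed in compiled form; this text tells all that it offers.
- The arm moves only by the shell command python3 -m creep 'ROWS' [OPENING] [FORCE]. ROWS is a JSON object of lists of equal length, an entry for each row: "offset": the shift along the tool's x, y, z in m, a list of three; "rotation": the turn, a rotation vector about the tool's x, y, z in degrees, a list of three. A call has 1 to 5 rows; each row shifts and turns the commanded pose from where the row before left it, along the tool's axes as they then stand; what a row does not reach is not made up. A row lasts 1/8 s, in which the tool goes at most 62.5 mm and 10.7 degrees, less where a joint would pass 70% of its speed; a pose out of reach is approached as far as the arm can. A call is refused whole if a number of a shift passes 0.0625 or a number of a turn 10.7, either way. A call with a gripper value outside its range is refused whole. OPENING is the closure, from 0 (fully open) to 1 (shut), set as the call begins (- or left out, the last holds). The fingers move at their own pace and stop on an object; FORCE is the grip in N (left out, the last holds). Time passes only in rows, so rows that do not move let the fingers close. It gives the time, the measured TCP pose, the force and the opening at its end, in the units of the state.
- env.state(): the state, without advancing time (a new reading comes with each control period).
- grab_frame(name): name is "side" or "top"; returns the picture (480x640x3 uint8, red, green, blue); there is no depth.
- camera_params(name): a dict with "mtx" (3x3 intrinsics, pixels), "R" (3x3) and "t" (3): a world point X has camera coordinates R X + t. Camera axes: x right, y down, z forward; pixel columns grow to the right and rows downward; lengths in mm; the calibration is good to about 2 mm. A picture is of the moment at which its call begins. camera_params takes no time and is no camera call.
- env.job_done(): hands the job in, once; it reports no verdict.
The state is a dict: "time_s": time; "qpos": joint angles; "qvel": joint speeds; "effort": joint torques, N m; "ee_pos": TCP position; "ee_rot": TCP orientation; "force": force on the tool from outside, world axes, zero at the start; "torque": the same for the moment, N m; "gripper_width": finger opening in mm.
Only numpy, scipy, OpenCV 4.12 (cv2) and the standard library are available. Lean on these libraries where they do the work, as an engineer would, in place of code of your own. Each camera call takes 0.05 s, during which the arm holds its last target.

### The job

Put the baking tubs away on the storage board: nest all the rectangular tubs in the largest one on the board, next largest first, each standing flat inside the one before, and have that largest tub flush against the board's end stop. Then stand the two closed storage boxes upright on the board, in a row on from it, long sides across the board, middles roughly in line, and push them up so that the row of stop, nest, box and box has no gaps. Leave everything else where it is.

Things in the scene. Friction and masses are not known exactly. Their poses are not given: they have to be found in the camera images.
- stop_face (a point): Fixed wooden storage board, 220 x 340 mm and 12 mm thick, lying on the worktop, with an end stop (a 16 mm thick wooden bar, 180 mm long, standing 45 mm above the board) along one short edge. This point lies at the foot of the stop's inner face, at its middle, on the board's top surface; y points from the stop along the board (the row grows that way, 324 mm of board), x across the board, away from the robot, z up. The board is centred on this y axis.
- tub_a_mid (a point): The largest tub, without a tab, standing loose on the board: open-topped aluminium tub, 170 long (its x, across the board) x 130 wide (its y, along the board) x 60 mm high, walls and floor 4 mm thick. This point is its centre, half-way up (30 mm above the underside); z is up.
- tub_b_mid (a point): The largest but one of the tubs to put away (may be absent): open aluminium tub, 134 long (its x) x 104 wide (its y) x 60 mm high, walls and floor 4 mm. An upright grip tab, 8 mm thick (along x), 32 mm wide (along y), stands on the middle of its +x end wall: centred 65 mm from the tub's centre along +x, its top 40 mm above the rim. May be nested either way round. This point is the tub's centre, 30 mm above its underside; z is up.
- tub_c_mid (a point): The middling one of the tubs to put away (may be absent): open aluminium tub, 98 long (its x) x 78 wide (its y) x 60 mm high, walls and floor 4 mm. An upright grip tab, 8 mm thick (along y), 32 mm wide (along x), stands on the middle of its +y long side wall: centred 37 mm from the tub's centre along +y, its top 40 mm above the rim. May be nested either way round. This point is the tub's centre, 30 mm above its underside; z is up.
- tub_d_mid (a point): The smallest of the tubs to put away (may be absent): open aluminium tub, 62 long (its x) x 52 wide (its y) x 60 mm high, walls and floor 4 mm. An upright grip tab, 8 mm thick (along x), 32 mm wide (along y), stands on the middle of its +x end wall: centred 29 mm from the tub's centre along +x, its top 40 mm above the rim. May be nested either way round. This point is the tub's centre, 30 mm above its underside; z is up.
- box_1_mid (a point): Closed white storage box with a grey lid that does not come off, 120 long (its x) x 60 wide (its y) x 80 mm high, about 0.4 kg. On the middle of the lid stands a grip bar, 60 long (along x), 20 wide (along y), its top 35 mm above the lid. This point is the centre of the box without the bar, 40 mm above the underside; z is up.
- box_2_mid (a point): A second storage box, the same as the first. This point is the centre of the box without its bar, 40 mm above the underside; z is up.
- bowl: Round steel mixing bowl, 144 mm across, 55 mm high, among the tubs; not part of the job. Origin at the centre of its underside.
- jam_jar: Amber glass jar, 68 mm across, 95 mm high; not part of the job. Origin at the centre of its underside.
- mug: White mug, 80 mm across, 90 mm high; not part of the job. Origin at the centre of its underside.
Not all that is in view belongs to the job. What is shaped like the part that bears tub_c_mid but yellow is not meant.

How it is judged (in metres and radians):
At the end, for the whole second after the job is handed in: Every tub present stands level on the floor of the next larger; the largest against the stop (gap under 4.5 mm), the two boxes upright on the board next in the row, gaps under 7 mm in all to the first, 11 mm to the second; each square within 0.06 rad, within 35 mm of the board's midline, at rest (y of tub_a_mid in the frame of stop_face between 0.06 and 0.0695 m and x of tub_a_mid in the frame of stop_face between -0.035 and 0.035 m and z of tub_a_mid in the frame of stop_face between 0.027 and 0.033 m and angle between the y axis of tub_a_mid and the y axis of stop_face, either way round below 0.06 rad and angle between tub_a_mid's own z axis and vertical below 0.06 rad and z of tub_b_mid in the frame of tub_a_mid between 0.002 and 0.018 m and horizontal distance between each of tub_b_mid, tub_c_mid, tub_d_mid and tub_a_mid below 0.06 m and angle between each of tub_b_mid, tub_c_mid, tub_d_mid, tub_c_mid, tub_d_mid, tub_d_mid's own z axis and vertical below 0.08 rad and z of tub_c_mid in the frame of tub_a_mid between 0.002 and 0.018 m and z of tub_d_mid in the frame of tub_a_mid between 0.002 and 0.018 m and z of tub_c_mid in the frame of tub_b_mid between 0.002 and 0.018 m and horizontal distance between each of tub_c_mid, tub_d_mid and tub_b_mid below 0.06 m and z of tub_d_mid in the frame of tub_b_mid between 0.002 and 0.018 m and z of tub_d_mid in the frame of tub_c_mid between 0.002 and 0.018 m and horizontal distance between tub_d_mid and tub_c_mid below 0.06 m and (((y of box_1_mid in the frame of stop_face between 0.15 and 0.167 m and x of box_1_mid in the frame of stop_face between -0.035 and 0.035 m and z of box_1_mid in the frame of stop_face between 0.037 and 0.043 m and angle between the y axis of box_1_mid and the y axis of stop_face, either way round below 0.06 rad and angle between box_1_mid's own z axis and vertical below 0.06 rad) and (y of box_2_mid in the frame of stop_face between 0.21 and 0.231 m and x of box_2_mid in the frame of stop_face between -0.035 and 0.035 m and z of box_2_mid in the frame of stop_face between 0.037 and 0.043 m and angle between the y axis of box_2_mid and the y axis of stop_face, either way round below 0.06 rad and angle between box_2_mid's own z axis and vertical below 0.06 rad)) or ((y of box_2_mid in the frame of stop_face between 0.15 and 0.167 m and x of box_2_mid in the frame of stop_face between -0.035 and 0.035 m and z of box_2_mid in the frame of stop_face between 0.037 and 0.043 m and angle between the y axis of box_2_mid and the y axis of stop_face, either way round below 0.06 rad and angle between box_2_mid's own z axis and vertical below 0.06 rad) and (y of box_1_mid in the frame of stop_face between 0.21 and 0.231 m and x of box_1_mid in the frame of stop_face between -0.035 and 0.035 m and z of box_1_mid in the frame of stop_face between 0.037 and 0.043 m and angle between the y axis of box_1_mid and the y axis of stop_face, either way round below 0.06 rad and angle between box_1_mid's own z axis and vertical below 0.06 rad))) and linear speed of each of tub_a, tub_b, tub_c, tub_d, box_1, box_2 below 0.02 m/s); the robot touches nothing.
It fails at once if the mixing bowl, jar or mug is pushed aside by more than 6 cm (distance of any of bowl, jam_jar, mug from where it was at the start of the episode above 0.06 m).
It fails at once if the mixing bowl, jar or mug is knocked over (angle between any of bowl, jam_jar, mug's own z axis and vertical above 0.6 rad).
Of tub_b, tub_c, tub_d only 2 to 3 are there at a start; the rules pass over those that are not, and their reading is None.
At some moment in a run one of tub_b, tub_c may be knocked a few centimetres aside while the robot is not near it.
It also fails if it takes over 210 s, if anything falls off the work surface, if the arm or the gripper's body presses on something with over 40 N, if the wrist force passes 120 N, or if a joint passes its speed limit or range.

## Working session

There is one attempt and no reset: what is moved stays moved. The work goes in short steps, Python scripts to look and compute and a shell command to move; the robot and the scene stay as the last step left them, time stands still between calls to the robot, and variables do not carry over. Pictures are saved under pics/ and viewed, and the job is handed in when it is done.

```bash
ls; mkdir -p pics
python3 - <<'E'
from workcell import env, grab_frame, camera_params
import cv2
print(env.state(), env.grip_point_offset)
for n in("side","top"):
    f=grab_frame(n); cv2.imwrite(f"pics/{n}0.png",f[:,:,::-1]); p=camera_params(n); print(n,p)
E
```

```text
pics
{'time_s': 0.0, 'qpos': array([ 7.58049109e+01,  1.83505994e+01,  8.97043147e+01, -3.05247760e-03,
        7.20435145e+01, -1.14694026e+00]), 'qvel': array([ 0.02295036,  0.01746993,  0.04020229, -0.02856612, -0.04881839,
       -0.01703598]), 'effort': array([ 3.16038087e-03, -4.12468064e+01, -2.31972510e+01,  7.31675536e-02,
        4.57328826e-02, -1.60888094e-04]), 'ee_pos': array([129.72370693, 559.6744033 , 213.14488971]), 'ee_rot': array([-1.79901533e+02,  9.31393474e-04,  1.66952795e+02]), 'force': array([0.20487995, 0.03243019, 0.04535191]), 'torque': array([ 0.01402897,  0.01040459, -0.03450892]), 'gripper_width': 91.38494945638818} 18.8
side {'mtx': array([[438.65643611,   0.        , 324.58758574],
       [  0.        , 438.65643611, 243.59822692],
       [  0.        ,   0.        ,   1.        ]]), 'R': array([[ 0.87927423, -0.47604433,  0.01608162],
       [-0.33817098, -0.64768081, -0.68275175],
       [ 0.33543585,  0.59488769, -0.73047343]]), 't': array([-497.02933264,  225.34684623,  796.8000214 ])}
top {'mtx': array([[559.04480438,   0.        , 326.16507105],
       [  0.        , 559.04480438, 249.53148686],
       [  0.        ,   0.        ,   1.        ]]), 'R': array([[-0.01422568, -0.99973103, -0.01831686],
       [-0.98575142,  0.01709269, -0.16733793],
       [ 0.167606  ,  0.01567537, -0.98572943]]), 't': array([ -28.0905412 ,  540.38087261, 1104.35587475])}
```

View pics/top0.png

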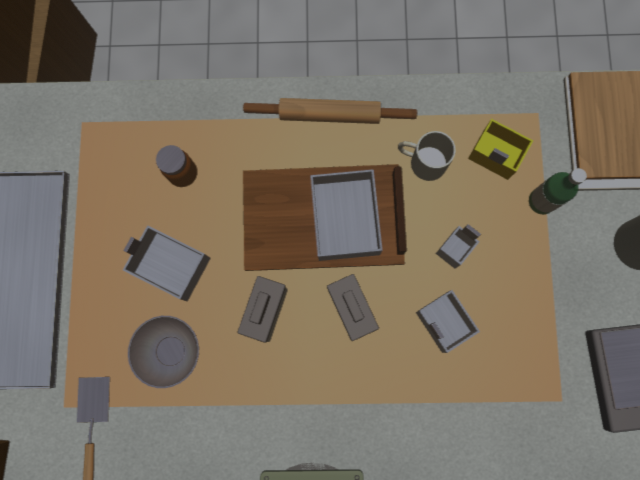

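View pics/side0.png

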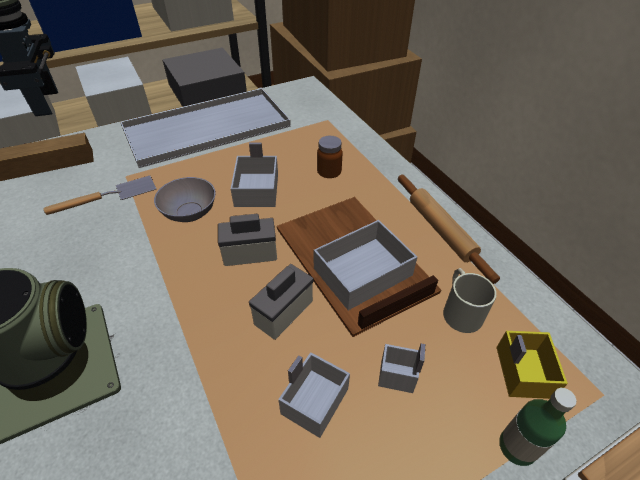

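Top view: board with largest tub A at about (347,213), with the stop to its right at (399,210). The tabbed tubs are B (167,262), C (448,320) and D (458,245). The boxes are at (262,308) and (352,306), the bowl at (164,352), the jar at (175,165) and the mug at (432,152). The yellow tub (500,148) is shaped like C but is the decoy. I'll enlarge these to confirm and get corners.

```bash
cat > h.py <<'E'
from workcell import env, grab_frame, camera_params
import cv2, numpy as np, sys
P={n:camera_params(n) for n in("side","top")}
def ray(n,u,v,z):
    p=P[n];R,t=p["R"],p["t"];C=-R.T@t
    d=R.T@np.linalg.inv(p["mtx"])@np.array([u,v,1.])
    return (C+d*(z-C[2])/d[2])
def proj(n,X):
    p=P[n];c=p["R"]@np.array(X,float)+p["t"];c=p["mtx"]@c;return c[:2]/c[2]
def crop(f,u0,v0,u1,v1,k,name):
    c=cv2.resize(f[v0:v1,u0:u1,::-1],None,fx=k,fy=k,interpolation=cv2.INTER_CUBIC)
    for u in range(u0,u1,10):
        if u%10==0: cv2.putText(c,str(u),((u-u0)*k,8),0,.3,(0,0,255)); cv2.line(c,((u-u0)*k,10),((u-u0)*k,14),(0,0,255))
    for v in range(v0,v1,10): cv2.putText(c,str(v),(0,(v-v0)*k+4),0,.3,(0,0,255))
    cv2.imwrite("pics/"+name+".png",c)
E
python3 - <<'E'
from h import *
f=cv2.imread("pics/top0.png")[:,:,::-1]
crop(f,230,150,420,280,4,"c_board"); crop(f,410,220,510,360,4,"c_cd"); crop(f,110,210,230,320,5,"c_b"); crop(f,230,260,400,350,4,"c_box")
E
```

```text
(no output)
```

View pics/c_board.png

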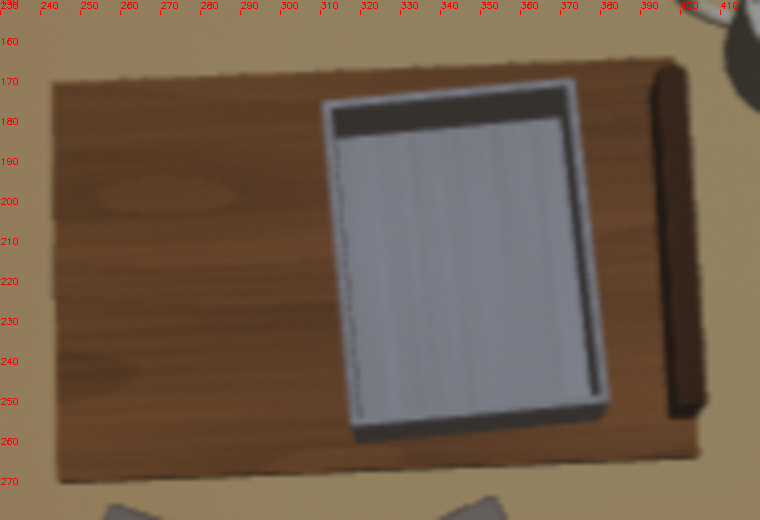

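View pics/c_cd.png

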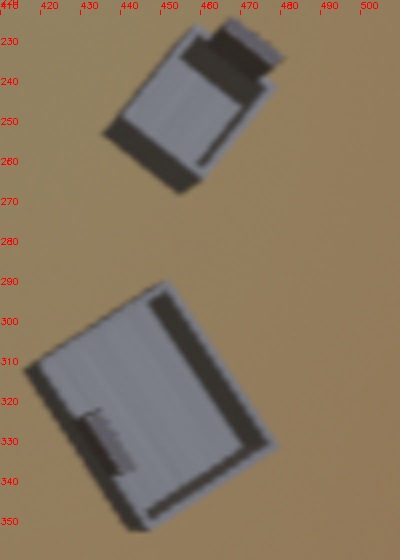

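View pics/c_b.png

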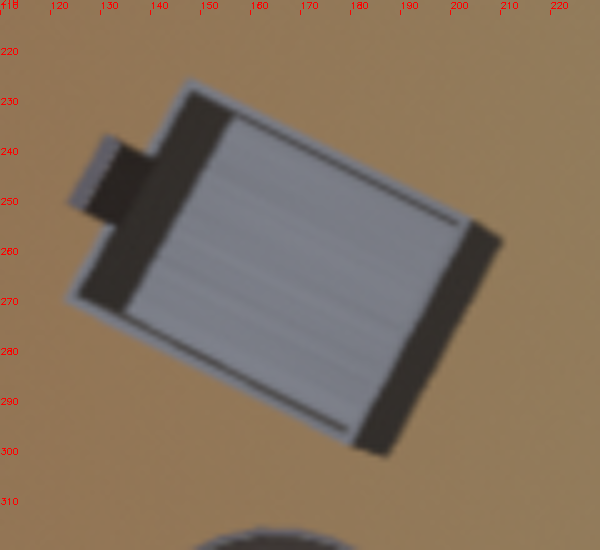

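View pics/c_box.png

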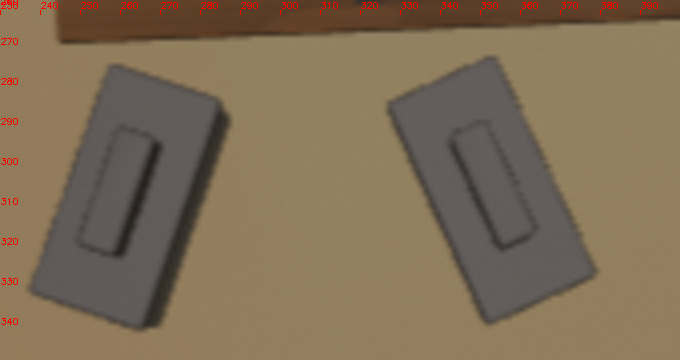

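```bash
cat > m.py <<'E'
from h import *
def q(name,pts,z,u0=0,v0=0,k=1):
    X=np.array([ray("top",u0+x/k,v0+y/k,z)[:2] for x,y in pts]); 
    e=np.roll(X,-1,0)-X
    print(name,"mid",X.mean(0).round(1),"sides",np.linalg.norm(e,axis=1).round(0),"ang",np.degrees(np.arctan2(e[:,1],e[:,0])).round(1)%180)
    return X
E
python3 - <<'E'
from m import *
print("cam",[(-P[n]["R"].T@P[n]["t"]).round(0) for n in P])
q("A",[(323,102),(574,79),(607,402),(352,426)],72,230,150,4)
B=q("board",[(52,83),(675,58),(699,458),(58,482)],12,230,150,4);print(B.round(1))
q("D",[(195,25),(277,85),(203,180),(105,130)],60,410,220,4)
q("Dtab",[(231,17),(286,60)],100,410,220,4)
q("C",[(165,282),(277,445),(148,527),(25,368)],60,410,220,4)
q("Ctab",[(80,410),(100,408),(135,468),(118,476)],100,410,220,4)
q("B",[(188,82),(470,222),(352,443),(70,300)],60,110,210,5)
q("Btab",[(107,135),(122,143),(85,208),(67,203)],100,110,210,5)
q("boxL",[(110,65),(218,98),(140,328),(30,290)],80,230,260,4)
q("barL",[(120,125),(160,140),(122,257),(78,243)],115,230,260,4)
q("boxR",[(493,57),(596,272),(487,323),(388,103)],80,230,260,4)
q("barR",[(450,138),(488,121),(538,230),(503,248)],115,230,260,4)
E
```

```text
cam [array([ 246., -565.,  744.]), array([ 347.,  -55., 1179.])]
A mid [610.7 -78.3] sides [129. 169. 128. 169.] ang [94.3  4.  94.5  4.4]
board mid [616.6 -29.4] sides [338. 219. 338. 219.] ang [91.2  1.2 91.2  1.4]
[[ 722.4  142.3]
 [ 729.7 -196.1]
 [ 510.8 -200.8]
 [ 503.7  136.8]]
D mid [ 539.6 -305.2] sides [51. 62. 55. 72.] ang [ 51.3 140.2  61.2 137.9]
Dtab mid [ 565.1 -328.9] sides [34. 34.] ang [49.3 49.3]
C mid [ 389.3 -276.6] sides [96. 76. 97. 83.] ang [ 32.  120.7  36.  120.2]
Ctab mid [ 371.4 -246.3] sides [10. 32.  9. 35.] ang [ 94.8  28.1 113.8  27.9]
B mid [517.1 293.3] sides [132. 100. 131. 100.] ang [ 62.9 152.9  62.9 153.5]
Btab mid [547.5 351.3] sides [ 7. 29.  8. 31.] ang [ 61.4 152.3  73.6 151.5]
boxL mid [418.7  92. ] sides [ 56. 118.  57. 116.] ang [ 72.1 161.1  70.5 160.7]
barL mid [418.   89.6] sides [21. 58. 22. 59.] ang [ 68.7 162.   71.8 160.6]
boxR mid [419.1 -87.4] sides [116.  58. 117.  57.] ang [ 24.2 113.9  23.3 112.8]
barR mid [418.5 -88.3] sides [20. 57. 19. 58.] ang [113.2  23.4 116.1  24.6]
```

```bash
cat > go.py <<'E'
# usage: go.py X Y Z YAW -> shift/turn in tool axes from the measured pose (board: go.py b bx by z)
from h import *
from scipy.spatial.transform import Rotation as Ro
SF=np.array([620.0,-183.4]);BA=np.radians(1.25)
def bw(x,y): return SF+x*np.array([np.cos(BA),np.sin(BA)])+y*np.array([-np.sin(BA),np.cos(BA)])
def run(X,Y,Z,yaw):
    s=env.state();R=Ro.from_euler("xyz",s["ee_rot"],degrees=True)
    T=Ro.from_euler("xyz",[180,0,yaw],degrees=True)
    dl=R.inv()*T
    d=np.array([X,Y,Z])-s["ee_pos"]
    print("t",round(s["time_s"],2),"pos",s["ee_pos"].round(1),"rot",s["ee_rot"].round(1),"q",s["qpos"].round(0),"F",s["force"].round(1),"w",round(s["gripper_width"],1))
    print("world d",d.round(1)," turn(tool,deg)",dl.as_rotvec(degrees=True).round(1)," shift if turned first(mm)",T.inv().apply(d).round(1)," shift in present axes",R.inv().apply(d).round(1))
if __name__=="__main__":
    a=sys.argv[1:]
    if a[0]=="b":
        p=bw(float(a[1]),float(a[2]));run(p[0],p[1],float(a[3]),float(a[4]) if len(a)>4 else 181.25)
    else: run(*map(float,a))
E
python3 -m creep '{"offset":[[0,0,0],[0,0,0]],"rotation":[[0,0,-7.1],[0,0,-7.1]]}' 1 20
python3 go.py b -7 195 150
```

```text
time_s: 0.35
ee_pos: [129.8, 559.9, 213.4]
ee_rot: [-179.9, -0.0, -178.6]
force: [-0.2, 0.9, 0.3]
gripper_width: 74.2
t 0.35 pos [129.8 559.9 213.4] rot [-179.9   -0.  -178.6] q [ 76.  18.  90.   0.  72. -16.] F [-0.2  0.9  0.3] w 74.2
world d [ 479.  -548.5  -63.4]  turn(tool,deg) [-0.1 -0.   0.1]  shift if turned first(mm) [-466.9 -558.8   63.4]  shift in present axes [-465.6 -559.8   63.9]
```

```bash
python3 -m creep '{"offset":[[-0.039,-0.0465,0],[-0.039,-0.0465,0],[-0.039,-0.0465,0],[-0.039,-0.0465,0],[-0.039,-0.0465,0]],"rotation":[[0,0,0],[0,0,0],[0,0,0],[0,0,0],[0,0,0]]}' 
python3 -m creep '{"offset":[[-0.039,-0.0465,0],[-0.039,-0.0465,0],[-0.039,-0.0465,0],[-0.039,-0.0465,0],[-0.039,-0.0465,0]],"rotation":[[0,0,0],[0,0,0],[0,0,0],[0,0,0],[0,0,0]]}' 
python3 -m creep '{"offset":[[-0.039,-0.0465,0.03],[-0.039,-0.0465,0.03],[0,0,0]],"rotation":[[0,0,0],[0,0,0],[0,0,0]]}'
python3 go.py b -7 195 32
```

```text
time_s: 0.98
ee_pos: [330.3, 329.9, 213.8]
ee_rot: [-180.0, 0.0, -178.8]
force: [0.9, 0.4, -0.5]
gripper_width: 24.3
time_s: 1.6
ee_pos: [530.0, 101.3, 213.7]
ee_rot: [180.0, -0.0, -178.9]
force: [0.6, 1.2, -0.1]
gripper_width: 0.2
time_s: 1.98
ee_pos: [603.0, 15.7, 154.9]
ee_rot: [-180.0, -0.3, -179.1]
force: [-0.9, 1.1, 0.1]
gripper_width: 0.4
t 1.98 pos [603.   15.7 154.9] rot [-180.    -0.3 -179.1] q [  0.  23.  91.  -0.  66. -90.] F [-0.9  1.1  0.1] w 0.4
world d [   5.8   -4.3 -122.9]  turn(tool,deg) [-0.  -0.3 -0.3]  shift if turned first(mm) [ -5.7  -4.4 122.9]  shift in present axes [ -6.4  -4.3 122.9]
```

```bash
python3 -m creep '{"offset":[[-0.006,0,0.04],[0,0,0.04],[0,0,0.04],[0,0,0]],"rotation":[[0,0,0],[0,0,0],[0,0,0],[0,0,0]]}' 
python3 -m creep '{"offset":[[0,-0.01,0],[0,-0.01,0],[0,-0.005,0],[0,-0.005,0],[0,-0.005,0]],"rotation":[[0,0,0],[0,0,0],[0,0,0],[0,0,0],[0,0,0]]}'
python3 go.py b -7 145 35
python3 -m creep '{"offset":[[0,-0.003,0],[0,-0.003,0],[0,-0.003,0],[0,-0.002,0],[0,0,0]],"rotation":[[0,0,0],[0,0,0],[0,0,0],[0,0,0],[0,0,0]]}'
```

```text
time_s: 2.48
ee_pos: [605.8, 19.6, 36.2]
ee_rot: [180.0, -0.4, -178.8]
force: [-0.8, -0.2, 0.8]
gripper_width: 0.8
time_s: 3.1
ee_pos: [611.2, -15.3, 40.6]
ee_rot: [179.9, 0.3, -178.9]
force: [1.2, 6.0, 5.6]
gripper_width: 0.3
t 3.1 pos [611.2 -15.3  40.6] rot [ 179.9    0.3 -178.9] q [ -3.  30.  98.   0.  52. -94.] F [1.2 6.  5.6] w 0.3
world d [ -1.4 -23.3  -5.6]  turn(tool,deg) [ 0.1  0.3 -0.2]  shift if turned first(mm) [  1.9 -23.2   5.6]  shift in present axes [  1.9 -23.2   5.6]
time_s: 3.72
ee_pos: [611.4, -26.4, 40.6]
ee_rot: [179.9, 0.3, -178.9]
force: [1.0, 5.5, 4.8]
gripper_width: 0.5
```

```bash
python3 go.py b -7 145 35
python3 - <<'E'
from h import *
f=grab_frame("top"); crop(f,230,150,420,280,4,"c_board2");f=grab_frame("side"); crop(f,270,190,450,340,4,"c_boards2")
E
```

```text
t 3.73 pos [611.4 -26.4  40.6] rot [ 179.9    0.3 -178.9] q [ -4.  30.  98.   0.  52. -95.] F [1.  5.5 4.8] w 0.5
world d [ -1.6 -12.2  -5.6]  turn(tool,deg) [ 0.1  0.3 -0.2]  shift if turned first(mm) [  1.8 -12.1   5.6]  shift in present axes [  1.8 -12.1   5.6]
```

View pics/c_boards2.png

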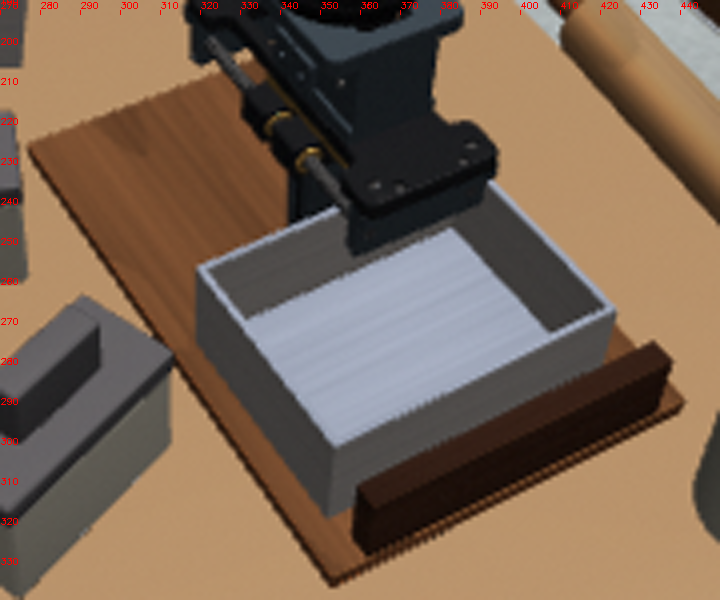

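```bash
python3 -m creep '{"offset":[[0,-0.003,0],[0,-0.003,0],[0,-0.003,0],[0,0,0]],"rotation":[[0,0,0],[0,0,0],[0,0,0],[0,0,0]]}'
python3 -m creep '{"offset":[[0,-0.002,0],[0,-0.002,0],[0,0,0]],"rotation":[[0,0,0],[0,0,0],[0,0,0]]}'
python3 go.py b -7 145 35
python3 - <<'E'
from h import *
f=grab_frame("side"); crop(f,270,190,450,340,4,"c_boards3")
E
```

```text
time_s: 4.32
ee_pos: [611.4, -35.6, 40.5]
ee_rot: [179.9, 0.2, -178.9]
force: [0.2, 4.8, 5.1]
gripper_width: 0.4
time_s: 4.7
ee_pos: [611.4, -39.5, 40.5]
ee_rot: [179.9, 0.2, -178.9]
force: [0.4, 4.6, 5.2]
gripper_width: 0.6
t 4.7 pos [611.4 -39.5  40.5] rot [ 179.9    0.2 -178.9] q [ -5.  30.  98.   0.  52. -96.] F [0.4 4.6 5.2] w 0.6
world d [-1.6  0.9 -5.5]  turn(tool,deg) [ 0.1  0.2 -0.2]  shift if turned first(mm) [1.6 0.9 5.5]  shift in present axes [1.6 0.9 5.5]
```

View pics/c_boards3.png

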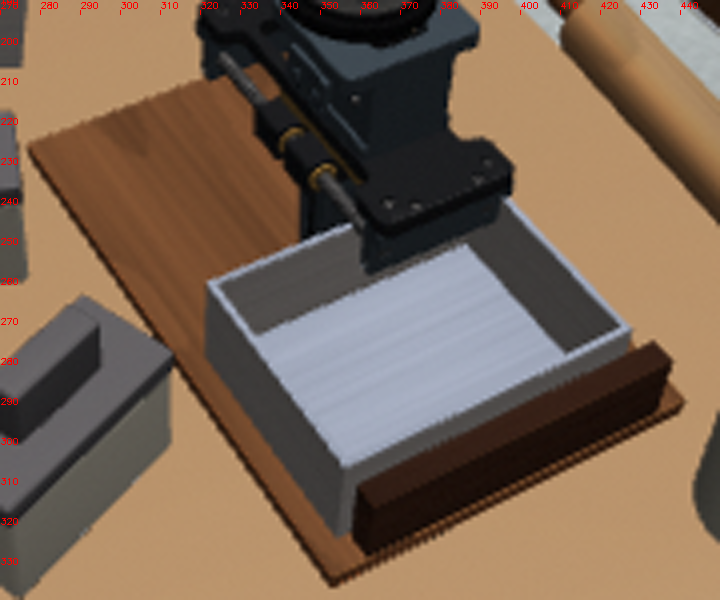

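```bash
python3 -m creep '{"offset":[[0,-0.002,0],[0,0,0]],"rotation":[[0,0,0],[0,0,0]]}'
python3 -m creep '{"offset":[[0,-0.002,0],[0,0,0]],"rotation":[[0,0,0],[0,0,0]]}'
python3 -m creep '{"offset":[[0,-0.002,0],[0,0,0]],"rotation":[[0,0,0],[0,0,0]]}'
```

```text
time_s: 5.0
ee_pos: [611.5, -40.9, 40.5]
ee_rot: [179.9, 0.2, -178.9]
force: [0.7, 6.7, 5.5]
gripper_width: 0.4
time_s: 5.25
ee_pos: [611.5, -41.0, 40.6]
ee_rot: [179.7, 0.2, -179.0]
force: [0.4, 13.3, 5.6]
gripper_width: 0.5
time_s: 5.5
ee_pos: [611.5, -41.0, 40.6]
ee_rot: [179.5, 0.2, -179.0]
force: [0.9, 19.4, 5.6]
gripper_width: 0.9
```

A is against the stop: travel halted and force rose to 19 N. I'll back off, rise and look again.

```bash
python3 -m creep '{"offset":[[0,0.012,0],[0,0.012,-0.02],[0,0.01,-0.06],[0,0.06,-0.04],[0,0.06,0]],"rotation":[[0,0,0],[0,0,0],[0,0,0],[0,0,0],[0,0,0]]}' 0.5 
python3 -m creep '{"offset":[[0,0.06,0],[0,0.06,0],[0,0.06,0],[0,0,0]],"rotation":[[0,0,10],[0,0,10],[0,0,8],[0,0,0]]}'
python3 - <<'E'
from m import *
f=grab_frame("top");cv2.imwrite("pics/top3.png",f[:,:,::-1]);crop(f,230,150,420,280,4,"c_board3")
E
python3 go.py 546.7 351.2 130 152.9
```

```text
time_s: 6.12
ee_pos: [609.5, 99.9, 157.6]
ee_rot: [180.0, 0.5, -179.0]
force: [1.5, 0.4, -1.2]
gripper_width: 45.1
time_s: 6.62
ee_pos: [635.2, 279.3, 152.8]
ee_rot: [179.9, 0.0, 153.4]
force: [-0.6, -0.6, -0.3]
gripper_width: 45.5
t 6.67 pos [634.6 276.9 152.8] rot [-179.9    0.   153.3] q [ 23.  31.  78.  -0.  71. -41.] F [ 0.3 -0.2  0. ] w 45.2
world d [-87.9  74.3 -22.8]  turn(tool,deg) [-0.1  0.   0.4]  shift if turned first(mm) [112.2  26.1  22.8]  shift in present axes [112.   27.   22.7]
```

View pics/top3.png

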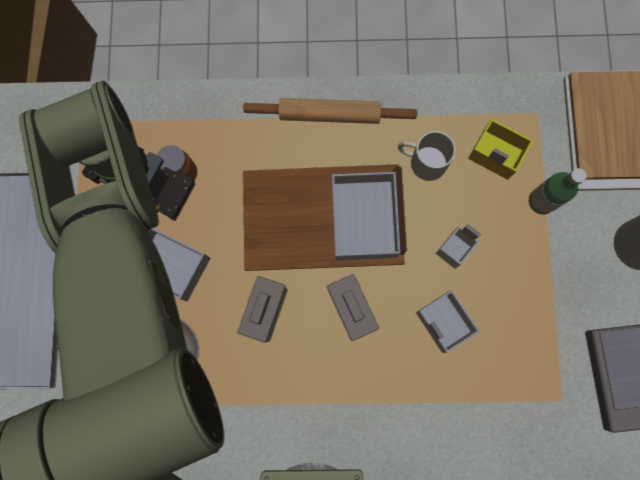

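View pics/c_board3.png

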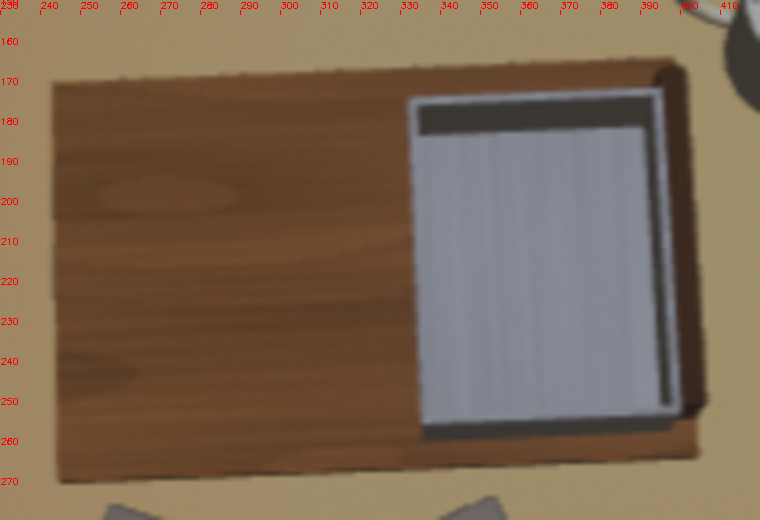

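Run:
```python
from m import *
from go import SF,bw
X=q("A",[(408,98),(662,88),(681,412),(422,425)],72,230,150,4)
print("want",bw(0,65),bw(-10,65))
f=grab_frame("side");crop(f,200,130,330,250,5,"s_b")
for d in [(548,351,100),(517,293,60)]: print(proj("side",d).round(0))
```

```text
A mid [ 608.2 -118.4] sides [130. 168. 130. 170.] ang [91.2  1.2 91.9  1.4]
want [ 618.58203247 -118.41546824] [ 608.5844122  -118.63361709]
[254. 143.]
[252. 172.]
```

View pics/s_b.png

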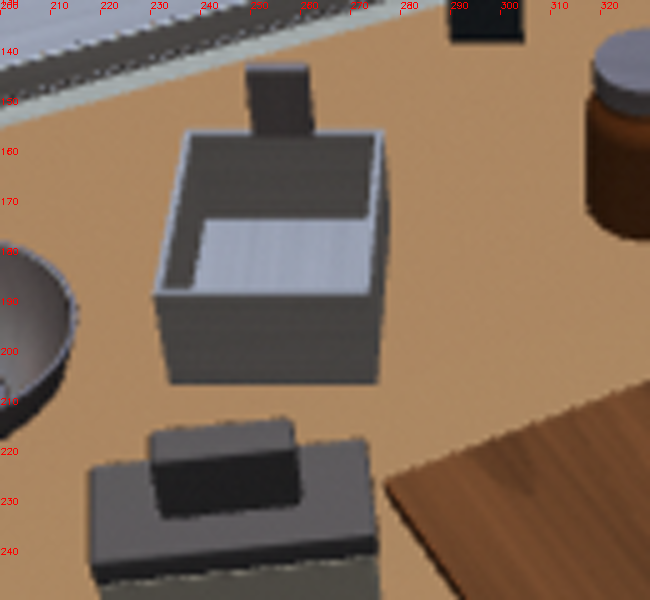

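```bash
python3 -m creep '{"offset":[[0.056,0.013,0.0],[0.056,0.013,0.0],[0,0,0.023],[0,0,0]],"rotation":[[0,0,0.4],[0,0,0],[0,0,0],[0,0,0]]}'
python3 go.py 546.7 351.2 63 152.9
```

```text
time_s: 7.22
ee_pos: [545.4, 347.8, 129.2]
ee_rot: [-179.8, -0.1, 152.7]
force: [-0.4, -0.2, 0.1]
gripper_width: 45.5
t 7.22 pos [545.4 347.8 129.2] rot [-1.798e+02 -1.000e-01  1.527e+02] q [ 32.  28.  86.  -0.  66. -31.] F [-0.4 -0.2  0.1] w 45.5
world d [  1.3   3.4 -66.2]  turn(tool,deg) [-0.2 -0.1 -0.2]  shift if turned first(mm) [ 0.4  3.6 66.2]  shift in present axes [ 0.3  3.8 66.2]
```

```bash
python3 -m creep '{"offset":[[0,0.003,0.03],[0,0,0.02],[0,0,0.016],[0,0,0]],"rotation":[[0,0,0],[0,0,0],[0,0,0],[0,0,0]]}'
python3 go.py 546.7 351.2 63 152.9
python3 - <<'E'
from m import *
f=grab_frame("side");crop(f,200,90,330,210,5,"s_b2")
E
```

```text
time_s: 7.72
ee_pos: [548.1, 351.3, 63.5]
ee_rot: [-179.9, -0.1, 152.7]
force: [-0.4, 0.0, -0.0]
gripper_width: 45.4
t 7.72 pos [548.1 351.3  63.5] rot [-1.799e+02 -1.000e-01  1.527e+02] q [ 32.  32.  90.  -0.  58. -31.] F [-0.4  0.  -0. ] w 45.4
world d [-1.4 -0.1 -0.5]  turn(tool,deg) [-0.1 -0.1 -0.2]  shift if turned first(mm) [ 1.2 -0.8  0.5]  shift in present axes [ 1.2 -0.8  0.5]
```

View pics/s_b2.png

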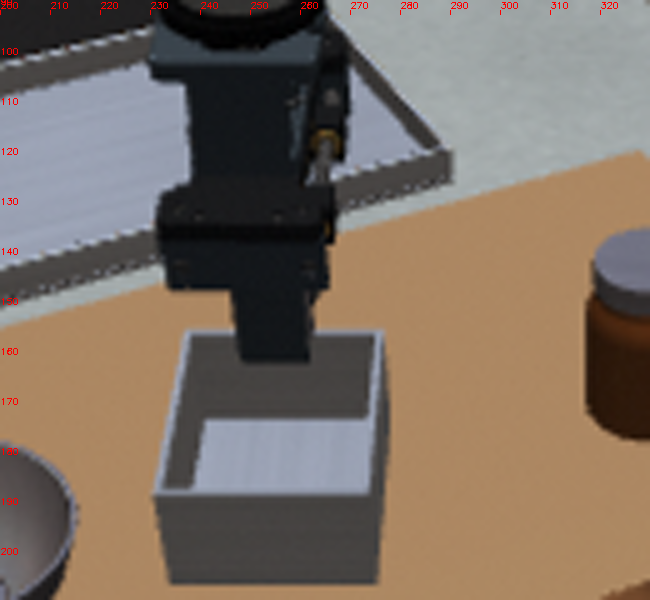

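Fingers straddle B's tab, with the front finger at about (255,160) just over the rim. Closing and lifting.

```bash
python3 -m creep '{"offset":[[0,0,0],[0,0,0],[0,0,0],[0,0,0],[0,0,0]],"rotation":[[0,0,0],[0,0,0],[0,0,0],[0,0,0],[0,0,0]]}' 1 55
python3 -m creep '{"offset":[[0,0,-0.005],[0,0,-0.01],[0,0,-0.015],[0,0,0],[0,0,0]],"rotation":[[0,0,0],[0,0,0],[0,0,0],[0,0,0],[0,0,0]]}'
python3 - <<'E'
from m import *
f=grab_frame("side");crop(f,200,90,330,210,5,"s_b3")
E
```

```text
time_s: 8.4
ee_pos: [548.3, 353.0, 64.6]
ee_rot: [179.9, 0.0, 152.8]
force: [0.3, 0.7, 2.0]
gripper_width: 8.0
time_s: 9.02
ee_pos: [547.9, 352.5, 94.4]
ee_rot: [180.0, 0.0, 152.7]
force: [-0.1, -0.5, -1.2]
gripper_width: 8.1
```

View pics/s_b3.png

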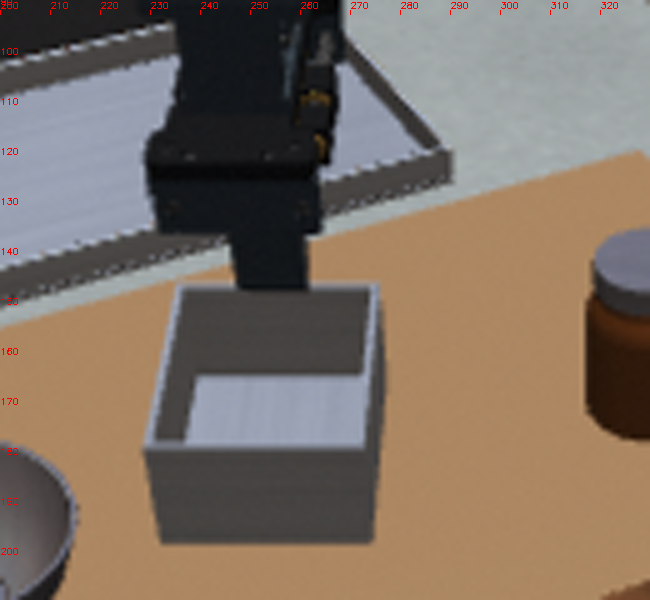

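```bash
python3 -m creep '{"offset":[[0,0,-0.03],[0,0,-0.04],[0,0,-0.04],[0,0,0]],"rotation":[[0,0,0],[0,0,0],[0,0,0],[0,0,0]]}'
python3 -m creep '{"offset":[[0,0,0],[0,0,0],[0,0,0],[0,0,0],[0,0,0]],"rotation":[[0,0,10.3],[0,0,10.3],[0,0,10.3],[0,0,10.3],[0,0,10.3]]}'
python3 -m creep '{"offset":[[0,0,0],[0,0,0]],"rotation":[[0,0,10],[0,0,0]]}'
python3 go.py b 55.5 65 205 91.25
```

```text
time_s: 9.57
ee_pos: [549.6, 353.5, 207.6]
ee_rot: [179.6, 0.2, 152.7]
force: [0.8, -0.8, -1.4]
gripper_width: 7.8
time_s: 10.2
ee_pos: [547.2, 352.0, 201.8]
ee_rot: [-179.8, 0.1, 100.9]
force: [0.3, -0.5, -1.4]
gripper_width: 8.3
time_s: 10.45
ee_pos: [547.3, 352.1, 202.2]
ee_rot: [-179.8, 0.1, 91.4]
force: [-0.2, -1.0, -0.9]
gripper_width: 7.9
t 10.45 pos [547.3 352.1 202.2] rot [-1.798e+02  1.000e-01  9.140e+01] q [32. 26. 80. -0. 75. 30.] F [-0.2 -1.  -0.9] w 7.9
world d [ 126.7 -469.3    2.8]  turn(tool,deg) [-0.2  0.1  0.1]  shift if turned first(mm) [-471.9  116.5   -2.8]  shift in present axes [-472.2  115.5   -2.3]
```

```bash
python3 -m creep '{"offset":[[-0.03,0.007,0],[-0.05,0.012,0],[-0.05,0.0125,0],[-0.05,0.0125,0],[-0.05,0.0125,0]],"rotation":[[0,0,0],[0,0,0],[0,0,0],[0,0,0],[0,0,0]]}'
python3 -m creep '{"offset":[[-0.05,0.0125,0],[-0.05,0.0125,0],[-0.05,0.0125,0],[-0.05,0.0125,0],[-0.03,0.0075,0]],"rotation":[[0,0,0],[0,0,0],[0,0,0],[0,0,0],[0,0,0]]}'
python3 -m creep '{"offset":[[-0.012,0.0,0],[0,0,0],[0,0,0]],"rotation":[[0,0,0],[0,0,0],[0,0,0]]}'
python3 go.py b 55.5 65 120 91.25
python3 - <<'E'
from m import *
f=grab_frame("top");crop(f,230,150,420,280,4,"t_b4")
f=grab_frame("side");crop(f,270,150,450,340,4,"s_b4")
E
```

```text
time_s: 11.08
ee_pos: [609.3, 122.2, 203.1]
ee_rot: [-179.9, 0.0, 91.5]
force: [0.8, -0.5, -1.0]
gripper_width: 7.6
time_s: 11.7
ee_pos: [671.9, -107.4, 202.7]
ee_rot: [-179.9, 0.0, 91.3]
force: [0.1, 0.9, -1.2]
gripper_width: 8.1
time_s: 12.08
ee_pos: [672.0, -115.3, 204.1]
ee_rot: [-180.0, -0.1, 91.4]
force: [0.3, -0.2, -0.2]
gripper_width: 7.7
t 12.07 pos [ 672.  -115.3  204.1] rot [-1.80e+02 -1.00e-01  9.14e+01] q [-11.  28.  75.   0.  77. -12.] F [ 0.3 -0.2 -0.2] w 7.7
world d [  2.1  -1.9 -84.1]  turn(tool,deg) [-0.  -0.1  0.1]  shift if turned first(mm) [-2.   2.1 84.1]  shift in present axes [-2.   2.1 84.1]
```

View pics/t_b4.png

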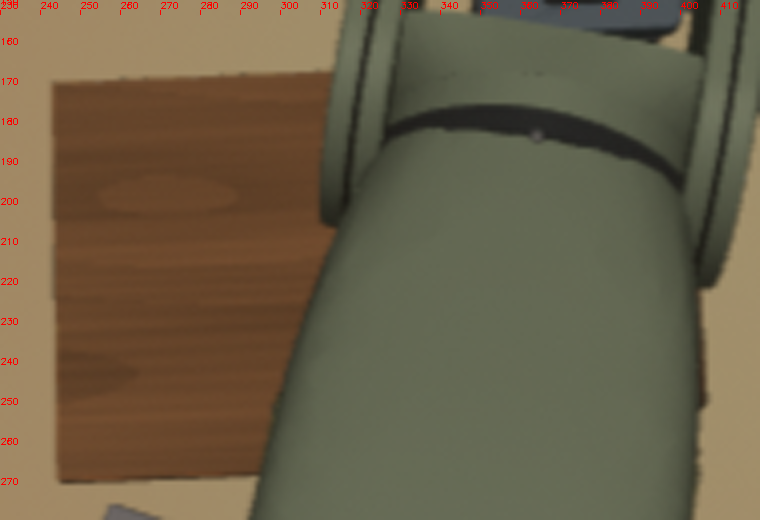

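View pics/s_b4.png

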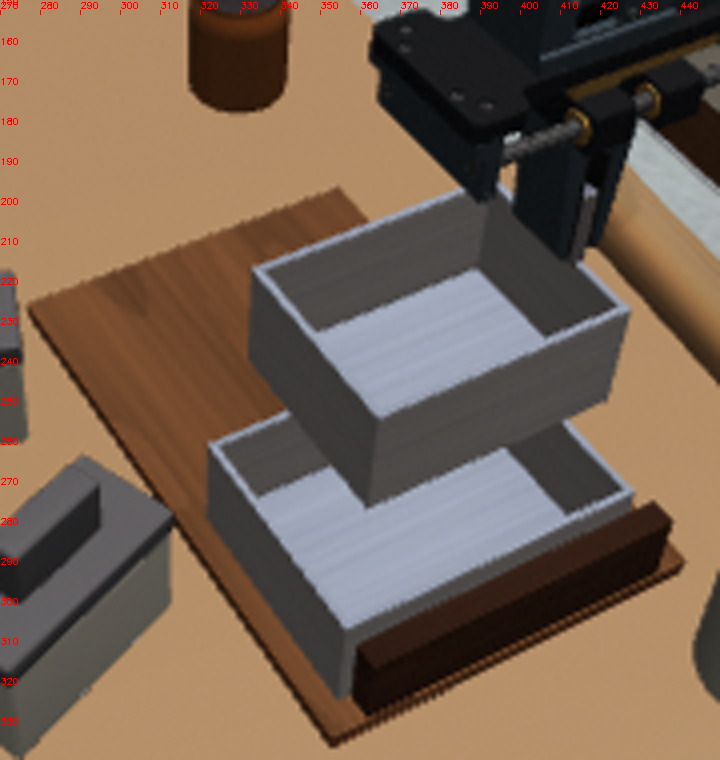

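Run:
```python
from h import *
from go import *
for z in (200,):
  X=[ray("side",270+x/4,150+y/4,z)[:2] for x,y in((258,268),(378,418),(628,310))]
  X=np.array(X);print(X.round(1),np.linalg.norm(X[0]-X[1]),np.linalg.norm(X[1]-X[2]))
  c=(X[0]+X[2])/2;B=np.array([[np.cos(BA),np.sin(BA)],[-np.sin(BA),np.cos(BA)]]);print("board",B@(c-SF))
  e=X[2]-X[1];print(np.degrees(np.arctan2(e[1],e[0])))
```

```text
[[ 542.7  -72.3]
 [ 542.7 -174.2]
 [ 674.7 -171.3]] 101.90080681429295 132.0213884030855
board [-9.92763625 61.82621575]
1.2950646565323094
```

Run:
```python
from h import *
from go import *
B=np.array([[np.cos(BA),np.sin(BA)],[-np.sin(BA),np.cos(BA)]])
for n,pts,z in (("A",((210,447),(345,627),(632,493)),72),("B",((258,268),(378,418),(628,310)),201),("B",((258,268),(378,418),(628,310)),204)):
  X=np.array([ray("side",270+x/4,150+y/4,z)[:2] for x,y in pts]);print(n,(B@(X-SF).T).T.round(1), (B@((X[0]+X[2])/2-SF)).round(1))
```

```text
A [[-9.040e+01  1.258e+02]
 [-8.970e+01  1.000e-01]
 [ 7.790e+01 -1.400e+00]] [-6.2 62.2]
B [[-75.4 111.8]
 [-77.6  10.1]
 [ 54.2  10.2]] [-10.6  61. ]
B [[-77.1 109.1]
 [-79.3   8. ]
 [ 51.7   8.1]] [-12.7  58.6]
```

```bash
python3 -m creep '{"offset":[[0,0.003,0.03],[0,0,0.03],[0,0,0.02],[0,0,0.015],[0,0,0.012]],"rotation":[[0,0,0],[0,0,0],[0,0,0],[0,0,0],[0,0,0]]}'
python3 -m creep '{"offset":[[0,0,0.008],[0,0,0.004],[0,0,0.003],[0,0,0.002],[0,0,0]],"rotation":[[0,0,0],[0,0,0],[0,0,0],[0,0,0],[0,0,0]]}'
python3 - <<'E'
from m import *
f=grab_frame("side");crop(f,270,150,450,340,4,"s_b5")
E
```

```text
time_s: 12.8
ee_pos: [675.5, -116.2, 96.9]
ee_rot: [180.0, -0.0, 91.3]
force: [0.4, 0.6, -1.8]
gripper_width: 7.8
time_s: 13.42
ee_pos: [675.6, -116.8, 80.6]
ee_rot: [180.0, 0.0, 91.2]
force: [-0.2, -0.4, -0.4]
gripper_width: 8.0
```

View pics/s_b5.png

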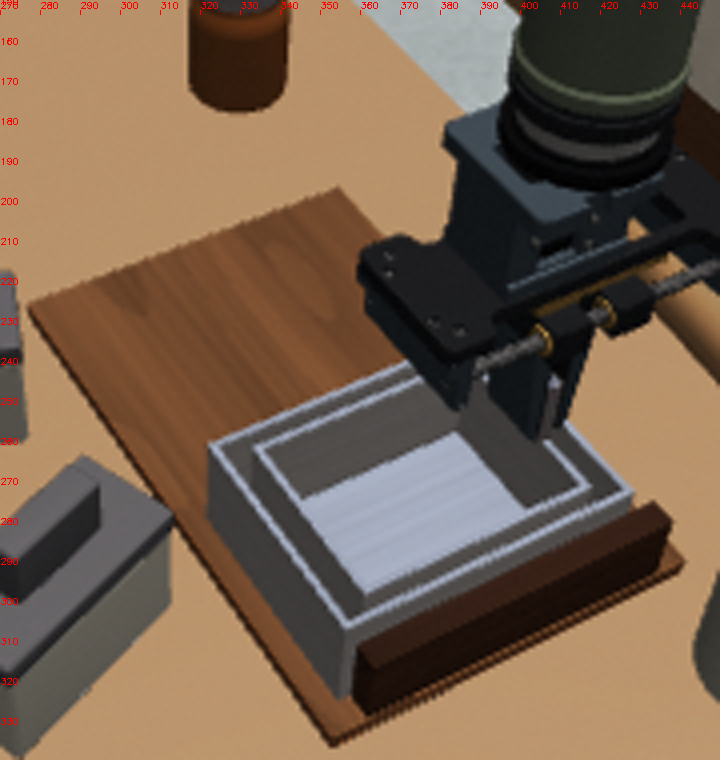

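```bash
python3 -m creep '{"offset":[[0,0,0.001],[0,0,0.001],[0,0,0]],"rotation":[[0,0,0],[0,0,0],[0,0,0]]}'
python3 -m creep '{"offset":[[0,0,0],[0,0,0],[0,0,0]],"rotation":[[0,0,0],[0,0,0],[0,0,0]]}' 0.7
python3 -m creep '{"offset":[[0,0,-0.02],[0,0,-0.05],[0,0,-0.05],[0,0,0]],"rotation":[[0,0,0],[0,0,0],[0,0,0],[0,0,0]]}'
python3 - <<'E'
from m import *
f=grab_frame("top");cv2.imwrite("pics/top6.png",f[:,:,::-1]); crop(f,400,220,520,370,4,"t_c6")
f=grab_frame("side");crop(f,270,230,450,440,3,"s_b6")
E
python3 go.py 371 -245.5 130 31
```

```text
time_s: 13.85
ee_pos: [675.6, -116.8, 80.6]
ee_rot: [179.9, 0.0, 91.3]
force: [-0.5, 1.0, 8.2]
gripper_width: 7.8
time_s: 14.22
ee_pos: [675.2, -116.7, 77.8]
ee_rot: [-180.0, -0.0, 91.2]
force: [-1.2, -0.6, 0.7]
gripper_width: 27.0
time_s: 14.72
ee_pos: [677.8, -117.2, 203.4]
ee_rot: [179.4, 0.1, 91.2]
force: [-0.3, 0.9, 0.4]
gripper_width: 27.2
t 14.82 pos [ 675.2 -116.8  198.2] rot [180.   -0.   91.2] q [-11.  29.  75.   0.  76. -12.] F [-0.7  0.3 -0.4] w 27.5
world d [-304.2 -128.7  -68.2]  turn(tool,deg) [ 0.  -0.  60.2]  shift if turned first(mm) [-327.   -46.3   68.2]  shift in present axes [-122.1 -306.9   68.1]
```

View pics/t_c6.png

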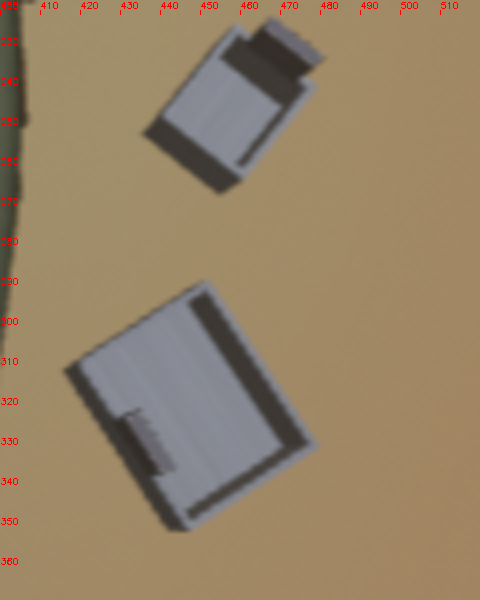

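View pics/s_b6.png

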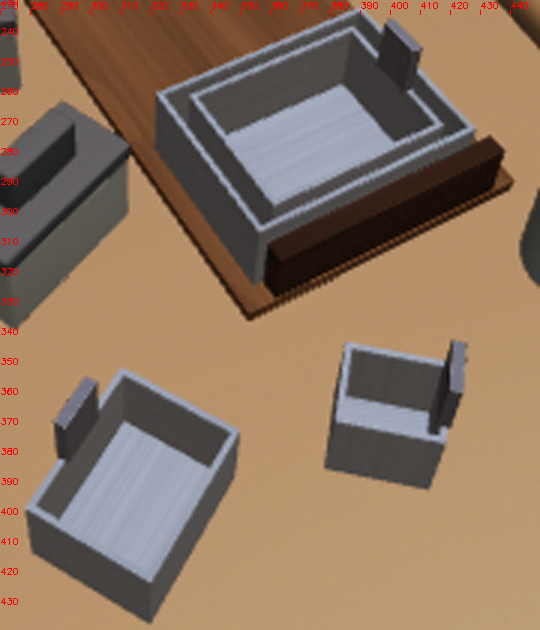

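Run:
```python
from m import *
X=q("C",[(207,282),(318,447),(190,529),(80,362)],60,400,220,4)
X=q("D",[(237,25),(318,85),(243,180),(162,116)],60,400,220,4)
t=q("Dtab top",[(270,18),(327,58),(319,66),(262,27)],100,400,220,4)
t=q("Ctab top",[(122,414),(137,407),(176,467),(162,475)],100,400,220,4)
# side: C tab top, D tab top
for n,pts in (("Ctab",((92,378),(98,385),(58,428),(54,420))),("Dtab",((453,341),(466,343),(457,392),(446,390)))):
  Y=np.array([ray("side",270+x/3,230+y/3,100)[:2] for x,y in pts]);print(n,Y.round(0),Y.mean(0).round(1))
```

```text
C mid [ 389.5 -279.1] sides [96. 76. 96. 76.] ang [ 31.4 120.9  31.4 120.9]
D mid [ 541.3 -307.8] sides [50. 63. 51. 61.] ang [ 51.  139.8  49.5 139. ]
Dtab top mid [ 563.3 -326.8] sides [34.  6. 33.  6.] ang [ 52.4 133.4  53.2 136.8]
Ctab top mid [ 371.2 -246.8] sides [ 8. 33.  8. 34.] ang [113.8  31.  118.2  31.3]
Ctab [[ 389. -241.]
 [ 390. -247.]
 [ 360. -259.]
 [ 360. -254.]] [ 374.6 -250.3]
Dtab [[ 575. -315.]
 [ 581. -319.]
 [ 558. -341.]
 [ 554. -337.]] [ 567.1 -328. ]
```

```bash
python3 -m creep '{"offset":[[0,0,0],[0,0,0],[0,0,0],[0,0,0],[0,0,0]],"rotation":[[0,0,10],[0,0,10],[0,0,10],[0,0,10],[0,0,10]]}' 0.55
python3 -m creep '{"offset":[[0,0,0],[-0.055,-0.008,0],[-0.055,-0.008,0],[-0.055,-0.008,0],[-0.055,-0.008,0]],"rotation":[[0,0,10],[0,0,0],[0,0,0],[0,0,0],[0,0,0]]}'
python3 -m creep '{"offset":[[-0.055,-0.008,0.03],[-0.05,-0.006,0.03],[0,0,0]],"rotation":[[0,0,0],[0,0,0],[0,0,0]]}'
python3 go.py 370.8 -247.1 63 31.2
```

```text
time_s: 15.45
ee_pos: [674.2, -116.6, 195.5]
ee_rot: [-179.8, 0.2, 40.9]
force: [-0.7, -0.0, 0.6]
gripper_width: 40.8
time_s: 16.08
ee_pos: [467.9, -203.5, 196.1]
ee_rot: [-179.8, 0.1, 31.3]
force: [-0.6, -0.6, -0.0]
gripper_width: 41.2
time_s: 16.45
ee_pos: [368.5, -244.3, 134.9]
ee_rot: [-179.4, 0.3, 31.0]
force: [0.4, 0.1, 0.5]
gripper_width: 41.0
t 16.45 pos [ 368.5 -244.3  134.9] rot [-179.4    0.3   31. ] q [-35.  11. 113.  -0.  57.  24.] F [0.4 0.1 0.5] w 41.0
world d [  2.3  -2.8 -71.9]  turn(tool,deg) [-0.6  0.3 -0.2]  shift if turned first(mm) [ 0.5  3.6 71.9]  shift in present axes [ 0.9  4.3 71.8]
```

```bash
python3 -m creep '{"offset":[[0,0.003,0.03],[0,0,0.02],[0,0,0],[0,0,0]],"rotation":[[0,0,0],[0,0,0],[0,0,0],[0,0,0]]}'
python3 go.py 370.8 -247.1 63 31.2
```

```text
time_s: 16.95
ee_pos: [376.5, -248.4, 88.8]
ee_rot: [180.0, -0.0, 31.3]
force: [0.6, -0.5, -0.1]
gripper_width: 40.8
t 16.95 pos [ 376.5 -248.4   88.8] rot [180.   -0.   31.3] q [-35.  15. 116.   0.  50.  24.] F [ 0.6 -0.5 -0.1] w 40.8
world d [ -5.7   1.3 -25.8]  turn(tool,deg) [ 0.  -0.   0.1]  shift if turned first(mm) [-4.2 -4.1 25.8]  shift in present axes [-4.2 -4.1 25.8]
```

```bash
python3 -m creep '{"offset":[[-0.004,-0.004,0.012],[0,0,0.013],[0,0,0],[0,0,0]],"rotation":[[0,0,0],[0,0,0],[0,0,0],[0,0,0]]}'
python3 go.py 370.8 -247.1 63 31.2
python3 - <<'E'
from m import *
f=grab_frame("side");crop(f,250,300,390,450,5,"s_c7")
E
```

```text
time_s: 17.45
ee_pos: [370.3, -247.1, 63.5]
ee_rot: [180.0, -0.0, 31.2]
force: [-0.4, -0.1, 0.1]
gripper_width: 41.2
t 17.45 pos [ 370.3 -247.1   63.5] rot [180.   -0.   31.2] q [-35.  16. 118.   0.  46.  24.] F [-0.4 -0.1  0.1] w 41.2
world d [ 0.5  0.  -0.5]  turn(tool,deg) [ 0. -0.  0.]  shift if turned first(mm) [0.4 0.2 0.5]  shift in present axes [0.4 0.2 0.5]
```

View pics/s_c7.png

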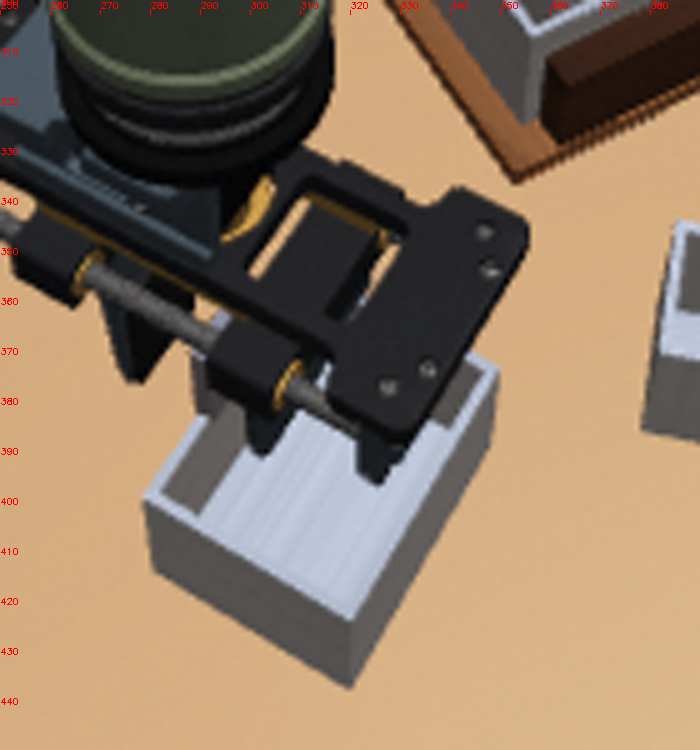

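Fingers straddle C's tab, one at (300,390) inside and one at (275,375) outside. Closing.

```bash
python3 -m creep '{"offset":[[0,0,0],[0,0,0],[0,0,0],[0,0,0],[0,0,0]],"rotation":[[0,0,0],[0,0,0],[0,0,0],[0,0,0],[0,0,0]]}' 1 55
python3 -m creep '{"offset":[[0,0,-0.01],[0,0,-0.03],[0,0,-0.04],[0,0,-0.04],[0,0,-0.02]],"rotation":[[0,0,0],[0,0,0],[0,0,0],[0,0,0],[0,0,0]]}'
python3 -m creep '{"offset":[[0,0,0],[0,0,0],[0,0,0],[0,0,0]],"rotation":[[0,0,10],[0,0,10],[0,0,9.95],[0,0,0]]}'
python3 - <<'E'
from m import *
f=grab_frame("side");crop(f,200,250,400,400,4,"s_c8")
E
python3 go.py b -10.2 102 205 1.25
```

```text
time_s: 18.12
ee_pos: [370.3, -247.1, 63.6]
ee_rot: [180.0, -0.0, 31.2]
force: [-0.6, -0.2, 0.4]
gripper_width: 7.5
time_s: 18.75
ee_pos: [370.7, -247.3, 206.2]
ee_rot: [179.8, -0.1, 31.2]
force: [-0.1, -0.1, -1.2]
gripper_width: 7.5
time_s: 19.25
ee_pos: [369.9, -246.8, 203.8]
ee_rot: [-180.0, 0.0, 1.4]
force: [-1.1, -0.0, -0.8]
gripper_width: 7.8
t 19.3 pos [ 370.  -246.8  203.7] rot [-180.     0.     1.5] q [-35.   7. 106.   0.  67.  53.] F [-0.9 -0.7 -2. ] w 7.8
world d [237.6 165.2   1.3]  turn(tool,deg) [-0.   0.   0.2]  shift if turned first(mm) [ 241.1 -160.    -1.3]  shift in present axes [ 241.7 -159.1   -1.3]
```

View pics/s_c8.png

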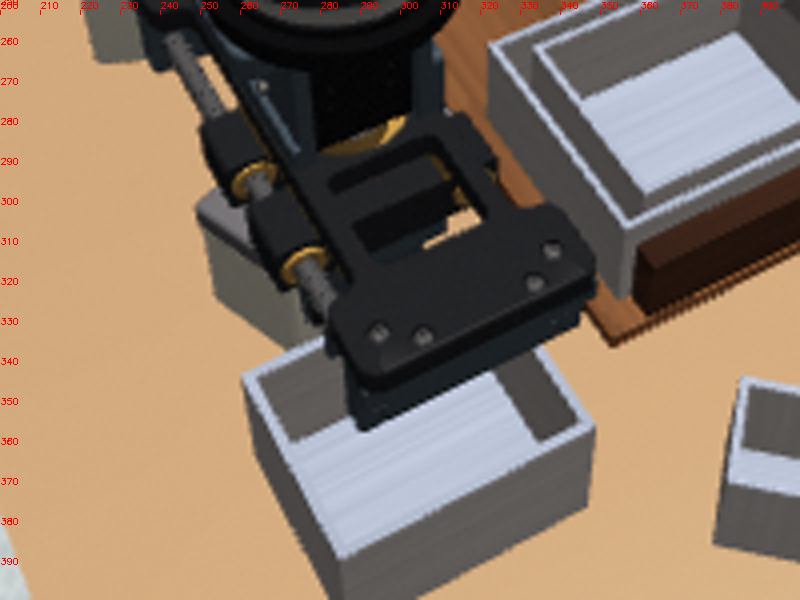

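```bash
python3 -m creep '{"offset":[[0.03,-0.02,0],[0.05,-0.033,0],[0.05,-0.033,0],[0.05,-0.033,0],[0.04,-0.026,0]],"rotation":[[0,0,0],[0,0,0],[0,0,0],[0,0,0],[0,0,0]]}'
python3 -m creep '{"offset":[[0.02,-0.013,0],[0.001,0,0],[0,0,0],[0,0,0]],"rotation":[[0,0,0.2],[0,0,0],[0,0,0],[0,0,0]]}'
python3 go.py b -9.4 102.5 100 1.25
python3 - <<'E'
from m import *
f=grab_frame("side");crop(f,270,150,450,340,4,"s_c9")
E
```

```text
time_s: 19.92
ee_pos: [588.5, -95.4, 203.4]
ee_rot: [-180.0, -0.0, 1.5]
force: [0.7, -0.4, -1.3]
gripper_width: 8.2
time_s: 20.42
ee_pos: [606.6, -84.3, 203.7]
ee_rot: [180.0, 0.0, 1.1]
force: [0.0, 0.3, -2.4]
gripper_width: 7.7
t 20.43 pos [606.6 -84.3 203.7] rot [180.    0.    1.1] q [-9. 22. 85. -0. 73. 80.] F [ 0.   0.3 -2.4] w 7.7
world d [   1.7    3.2 -103.7]  turn(tool,deg) [ 0.   0.  -0.2]  shift if turned first(mm) [  1.8  -3.2 103.7]  shift in present axes [  1.8  -3.2 103.7]
```

View pics/s_c9.png

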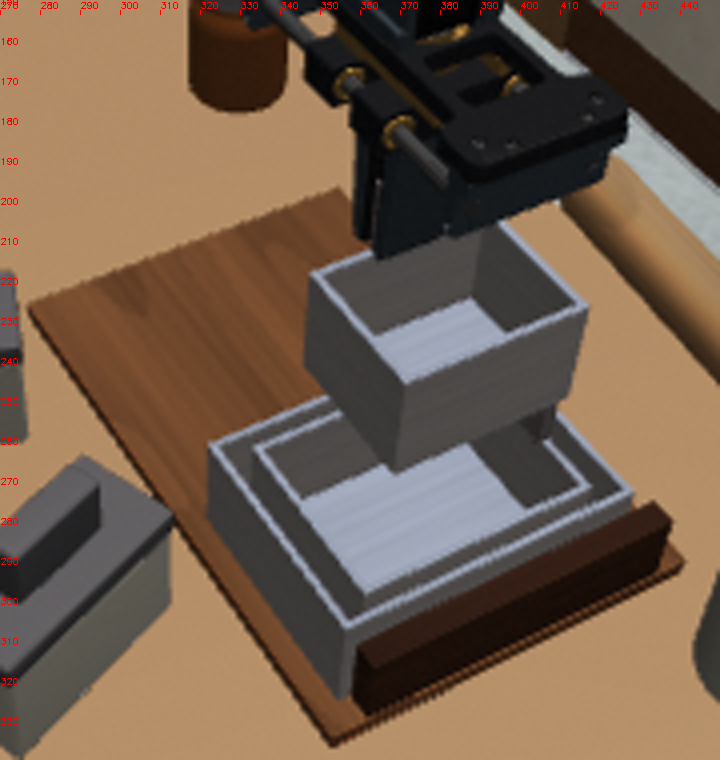

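Run:
```python
from h import *
from go import *
B=np.array([[np.cos(BA),np.sin(BA)],[-np.sin(BA),np.cos(BA)]])
for n,pts,z in (("A",((210,447),(345,627),(632,493)),72),("B",((257,448),(367,597),(590,487)),76),("C",((312,272),(407,383),(588,305)),200.5)):
  X=np.array([ray("side",270+x/4,150+y/4,z)[:2] for x,y in pts]);Y=(B@(X-SF).T).T;print(n,Y.round(1), ((Y[0]+Y[2])/2).round(1),np.linalg.norm(Y[0]-Y[1]).round(0),np.linalg.norm(Y[2]-Y[1]).round(0))
```

```text
A [[-9.040e+01  1.258e+02]
 [-8.970e+01  1.000e-01]
 [ 7.790e+01 -1.400e+00]] [-6.2 62.2] 126.0 168.0
B [[-71.8 110.8]
 [-73.4   7.1]
 [ 59.4   9.5]] [-6.2 60.2] 104.0 133.0
C [[-55.1  98.4]
 [-55.7  21.2]
 [ 41.   21.6]] [-7.1 60. ] 77.0 97.0
```

```bash
python3 -m creep '{"offset":[[0.0015,-0.0015,0.03],[0,0,0.03],[0,0,0.02],[0,0,0.015],[0,0,0.012]],"rotation":[[0,0,0],[0,0,0],[0,0,0],[0,0,0],[0,0,0]]}'
python3 -m creep '{"offset":[[0,0,0.006],[0,0,0.003],[0,0,0.002],[0,0,0.001],[0,0,0]],"rotation":[[0,0,0],[0,0,0],[0,0,0],[0,0,0],[0,0,0]]}'
python3 go.py b -9.4 102.5 83.6 1.25
```

```text
time_s: 21.1
ee_pos: [609.0, -82.4, 96.2]
ee_rot: [180.0, -0.0, 1.1]
force: [0.3, 0.3, -1.3]
gripper_width: 7.7
time_s: 21.72
ee_pos: [609.2, -82.1, 84.7]
ee_rot: [-180.0, -0.0, 1.1]
force: [-0.0, -0.4, -1.2]
gripper_width: 8.0
t 21.73 pos [609.2 -82.1  84.7] rot [-180.    -0.     1.1] q [-9. 28. 95.  0. 58. 80.] F [-0.  -0.4 -1.2] w 8.0
world d [-0.8  0.9 -1.1]  turn(tool,deg) [-0.  -0.  -0.1]  shift if turned first(mm) [-0.8 -0.9  1.1]  shift in present axes [-0.8 -0.9  1.1]
```

```bash
python3 -m creep '{"offset":[[0,0,0.001],[0,0,0.001],[0,0,0]],"rotation":[[0,0,0],[0,0,0],[0,0,0]]}'
python3 -m creep '{"offset":[[0,0,0],[0,0,0],[0,0,0]],"rotation":[[0,0,0],[0,0,0],[0,0,0]]}' 0.7
python3 -m creep '{"offset":[[0,0,-0.02],[0,0,-0.05],[0,0,-0.05],[0,0,0]],"rotation":[[0,0,0],[0,0,0],[0,0,0],[0,0,0]]}'
python3 - <<'E'
from m import *
f=grab_frame("top");cv2.imwrite("pics/top10.png",f[:,:,::-1])
f=grab_frame("side");crop(f,270,190,450,400,3,"s_c10")
E
python3 go.py 563.4 -326.7 130 49.5
```

```text
time_s: 22.1
ee_pos: [609.3, -82.1, 83.6]
ee_rot: [180.0, -0.1, 1.1]
force: [-1.1, 0.2, 6.1]
gripper_width: 7.4
time_s: 22.48
ee_pos: [609.0, -82.1, 82.3]
ee_rot: [-180.0, 0.0, 1.1]
force: [-0.4, 0.4, -0.2]
gripper_width: 27.2
time_s: 22.98
ee_pos: [611.7, -82.5, 207.3]
ee_rot: [179.9, -0.6, 1.1]
force: [0.5, 0.0, 0.4]
gripper_width: 27.6
t 23.07 pos [608.9 -82.1 202.5] rot [180.   -0.    1.1] q [-9. 22. 85.  0. 72. 80.] F [-0.7  0.1 -0. ] w 27.8
world d [ -45.5 -244.6  -72.5]  turn(tool,deg) [  0.   -0.  -48.4]  shift if turned first(mm) [-215.6  124.3   72.5]  shift in present axes [-50.2 243.7  72.5]
```

View pics/s_c10.png

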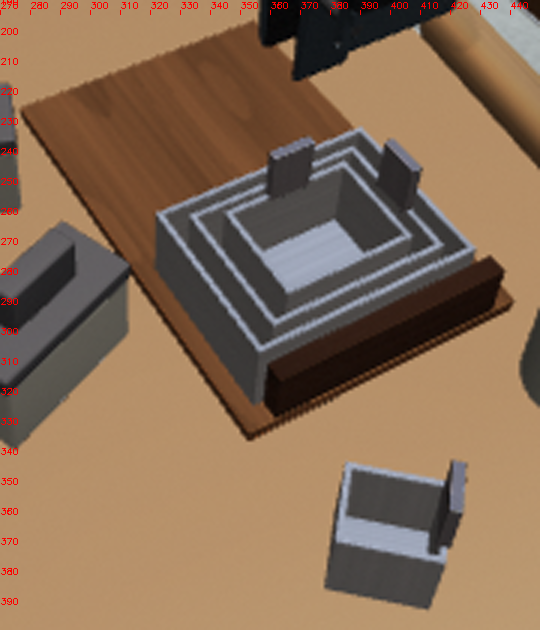

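C is nested, and D still stands at about (388,365) in the side view. Next D.

```bash
python3 -m creep '{"offset":[[-0.01,0.049,0],[-0.01,0.049,0],[-0.01,0.049,0],[-0.01,0.049,0],[-0.01,0.048,0]],"rotation":[[0,0,0],[0,0,0],[0,0,0],[0,0,0],[0,0,0]]}' 0.6
python3 -m creep '{"offset":[[0,0,0],[0,0,0],[0,0,0],[0,0,0],[0,0,0]],"rotation":[[0,0,-9.7],[0,0,-9.7],[0,0,-9.7],[0,0,-9.7],[0,0,-9.6]]}'
python3 -m creep '{"offset":[[0,0,0.035],[0,0,0.035],[0,0,0],[0,0,0]],"rotation":[[0,0,0],[0,0,0],[0,0,0],[0,0,0]]}'
python3 go.py 563.4 -326.7 64 49.5
```

```text
time_s: 23.7
ee_pos: [562.4, -328.0, 200.1]
ee_rot: [-179.9, 0.2, 1.1]
force: [0.9, -0.6, 0.2]
gripper_width: 36.4
time_s: 24.32
ee_pos: [562.7, -326.5, 199.9]
ee_rot: [-179.7, 0.0, 49.8]
force: [-0.6, -0.9, -0.0]
gripper_width: 36.4
time_s: 24.82
ee_pos: [564.0, -327.1, 132.7]
ee_rot: [180.0, -0.0, 49.5]
force: [-0.4, -1.0, -0.4]
gripper_width: 36.4
t 24.82 pos [ 564.  -327.1  132.7] rot [180.   -0.   49.5] q [-31.  28.  86.   0.  66.   9.] F [-0.4 -1.  -0.4] w 36.4
world d [ -0.6   0.4 -68.7]  turn(tool,deg) [ 0. -0. -0.]  shift if turned first(mm) [-0.1 -0.7 68.7]  shift in present axes [-0.1 -0.7 68.7]
```

```bash
python3 -m creep '{"offset":[[0,0,0.03],[0,0,0.022],[0,0,0.016],[0,0,0],[0,0,0]],"rotation":[[0,0,0],[0,0,0],[0,0,0],[0,0,0],[0,0,0]]}'
python3 go.py 563.4 -326.7 64 49.5
python3 - <<'E'
from m import *
f=grab_frame("side");crop(f,350,280,470,400,5,"s_d11")
E
```

```text
time_s: 25.45
ee_pos: [564.5, -327.4, 65.8]
ee_rot: [179.9, -0.0, 49.5]
force: [-0.5, 0.7, 0.8]
gripper_width: 36.4
t 25.45 pos [ 564.5 -327.4   65.8] rot [179.9  -0.   49.5] q [-31.  32.  90.   0.  58.   9.] F [-0.5  0.7  0.8] w 36.4
world d [-1.1  0.7 -1.8]  turn(tool,deg) [ 0.1 -0.   0. ]  shift if turned first(mm) [-0.2 -1.4  1.8]  shift in present axes [-0.2 -1.4  1.8]
```

View pics/s_d11.png

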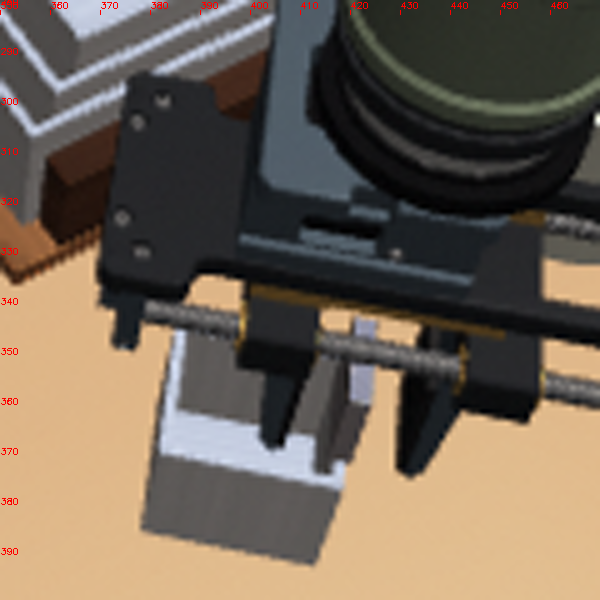

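```bash
python3 -m creep '{"offset":[[0,-0.001,0.001],[0,0,0],[0,0,0],[0,0,0],[0,0,0]],"rotation":[[0,0,0],[0,0,0],[0,0,0],[0,0,0],[0,0,0]]}' 1 55
python3 -m creep '{"offset":[[0,0,-0.01],[0,0,-0.03],[0,0,-0.04],[0,0,-0.04],[0,0,-0.03]],"rotation":[[0,0,0],[0,0,0],[0,0,0],[0,0,0],[0,0,0]]}'
python3 -m creep '{"offset":[[0,0,0],[0,0,0],[0,0,0],[0,0,0],[0,0,0]],"rotation":[[0,0,-10.4],[0,0,-10.4],[0,0,-10.4],[0,0,-10.5],[0,0,0]]}'
python3 go.py b 19.6 65.3 215 91.25
```

```text
time_s: 26.12
ee_pos: [563.0, -326.4, 63.6]
ee_rot: [180.0, -0.0, 49.5]
force: [0.5, -0.3, 1.1]
gripper_width: 7.8
time_s: 26.75
ee_pos: [563.2, -326.4, 216.2]
ee_rot: [179.9, -0.0, 49.5]
force: [-0.4, 0.2, -0.8]
gripper_width: 7.6
time_s: 27.38
ee_pos: [562.8, -326.2, 213.9]
ee_rot: [180.0, -0.0, 91.1]
force: [0.2, -0.2, -1.2]
gripper_width: 7.8
t 27.38 pos [ 562.8 -326.2  213.9] rot [180.   -0.   91.1] q [-31.  25.  79.   0.  76. -32.] F [ 0.2 -0.2 -1.2] w 7.8
world d [ 75.3 208.5   1.1]  turn(tool,deg) [ 0.  -0.  -0.2]  shift if turned first(mm) [206.9  79.9  -1.1]  shift in present axes [207.1  79.2  -1.1]
```

```bash
python3 -m creep '{"offset":[[0.03,0.012,0],[0.05,0.02,0],[0.05,0.02,0],[0.045,0.016,0],[0.025,0.01,0]],"rotation":[[0,0,0],[0,0,0],[0,0,0],[0,0,0],[0,0,0]]}'
python3 -m creep '{"offset":[[0.006,0.002,0],[0,0,0],[0,0,0],[0,0,0]],"rotation":[[0,0,-0.2],[0,0,0],[0,0,0],[0,0,0]]}'
python3 go.py b 20 64.2 100 91.25
python3 - <<'E'
from m import *
f=grab_frame("side");crop(f,270,150,450,340,4,"s_d12")
E
```

```text
time_s: 28.0
ee_pos: [637.2, -122.2, 213.8]
ee_rot: [180.0, -0.0, 91.1]
force: [-0.1, -0.6, -0.7]
gripper_width: 7.8
time_s: 28.5
ee_pos: [638.3, -119.9, 213.6]
ee_rot: [-180.0, 0.0, 91.3]
force: [-0.1, -0.7, -1.0]
gripper_width: 7.6
t 28.5 pos [ 638.3 -119.9  213.6] rot [-180.     0.    91.3] q [-12.  25.  79.  -0.  76. -13.] F [-0.1 -0.7 -1. ] w 7.6
world d [   0.3    1.1 -113.6]  turn(tool,deg) [-0.  0.  0.]  shift if turned first(mm) [  1.1   0.3 113.6]  shift in present axes [  1.1   0.3 113.6]
```

View pics/s_d12.png

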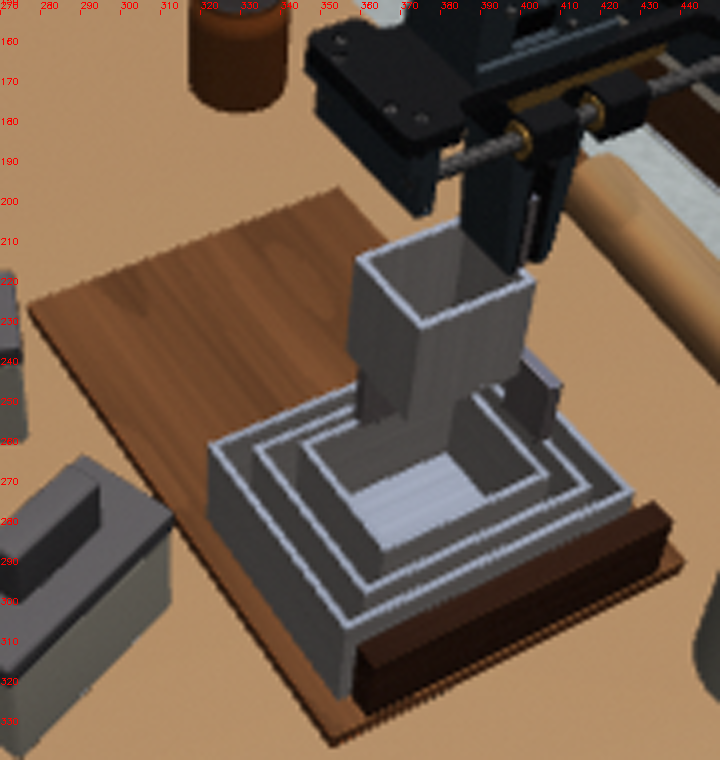

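Run:
```python
from h import *
from go import *
B=np.array([[np.cos(BA),np.sin(BA)],[-np.sin(BA),np.cos(BA)]])
for n,pts,z in (("C",((303,442),(385,550),(548,472)),80),("D",((360,259),(421,326),(535,279)),210)):
  X=np.array([ray("side",270+x/4,150+y/4,z)[:2] for x,y in pts]);Y=(B@(X-SF).T).T;print(n,Y.round(1), ((Y[0]+Y[2])/2).round(1),np.linalg.norm(Y[0]-Y[1]).round(0),np.linalg.norm(Y[2]-Y[1]).round(0))
```

```text
C [[-51.5 100.2]
 [-52.9  23.6]
 [ 44.4  24.9]] [-3.5 62.6] 77.0 97.0
D [[-37.7  87. ]
 [-37.5  39.1]
 [ 23.1  39. ]] [-7.3 63. ] 48.0 61.0
```

```bash
python3 -m creep '{"offset":[[0,0.002,0.04],[0,0,0.03],[0,0,0.02],[0,0,0.015],[0,0,0.01]],"rotation":[[0,0,0],[0,0,0],[0,0,0],[0,0,0],[0,0,0]]}'
python3 -m creep '{"offset":[[0,0,0.005],[0,0,0.003],[0,0,0.002],[0,0,0.001],[0,0,0]],"rotation":[[0,0,0],[0,0,0],[0,0,0],[0,0,0],[0,0,0]]}'
```

```text
time_s: 29.18
ee_pos: [640.6, -119.0, 98.0]
ee_rot: [-180.0, -0.0, 91.4]
force: [-0.7, -0.0, -0.3]
gripper_width: 7.9
time_s: 29.8
ee_pos: [640.7, -118.6, 87.7]
ee_rot: [180.0, 0.0, 91.4]
force: [-0.1, 0.3, -1.6]
gripper_width: 7.3
```

```bash
python3 -m creep '{"offset":[[0,0,0.001],[0,0,0.001],[0,0,0]],"rotation":[[0,0,0],[0,0,0],[0,0,0]]}'
python3 -m creep '{"offset":[[0,0,0],[0,0,0],[0,0,0]],"rotation":[[0,0,0],[0,0,0],[0,0,0]]}' 0.78
python3 -m creep '{"offset":[[0,0,-0.02],[0,0,-0.04],[0,0,-0.05],[0,0,0]],"rotation":[[0,0,0],[0,0,0],[0,0,0],[0,0,0]]}'
python3 go.py b -9.4 250 200 91.25
```

```text
time_s: 30.18
ee_pos: [640.9, -118.7, 87.6]
ee_rot: [179.9, 0.0, 91.4]
force: [-1.5, 1.0, 8.4]
gripper_width: 7.8
time_s: 30.55
ee_pos: [640.6, -118.6, 85.2]
ee_rot: [-180.0, -0.0, 91.4]
force: [-0.2, -0.5, 0.5]
gripper_width: 20.0
time_s: 31.05
ee_pos: [643.1, -119.1, 200.3]
ee_rot: [179.5, 0.1, 91.4]
force: [-0.6, 0.8, 0.3]
gripper_width: 20.1
t 31.05 pos [ 643.1 -119.1  200.3] rot [1.795e+02 1.000e-01 9.140e+01] q [-12.  26.  80.   0.  74. -13.] F [-0.6  0.8  0.3] w 20.1
world d [-38.  185.5  -0.3]  turn(tool,deg) [0.5 0.1 0.1]  shift if turned first(mm) [186.2 -33.9   0.3]  shift in present axes [186.3 -33.4  -0.4]
```

```bash
python3 -m creep '{"offset":[[0,0,0],[0,0,0],[0,0,0],[0,0,0],[0,0,0]],"rotation":[[0,0,10],[0,0,10],[0,0,10],[0,0,10],[0,0,10]]}' 0.5
python3 -m creep '{"offset":[[0,0,0],[0,0,0],[0,0,0]],"rotation":[[0,0,9],[0,0,8.7],[0,0,0]]}'
python3 go.py 418.6 -88 130 23.7
python3 - <<'E'
from m import *
f=grab_frame("side");crop(f,210,180,450,340,3,"s_13")
E
```

```text
time_s: 31.68
ee_pos: [640.0, -118.5, 194.0]
ee_rot: [-179.9, 0.1, 41.1]
force: [0.3, -0.6, 0.0]
gripper_width: 45.6
time_s: 32.05
ee_pos: [640.1, -118.5, 194.2]
ee_rot: [-179.9, 0.1, 23.8]
force: [-0.1, -0.1, -0.3]
gripper_width: 45.6
t 32.05 pos [ 640.1 -118.5  194.2] rot [-1.799e+02  1.000e-01  2.380e+01] q [-12.  26.  81.   0.  74.  55.] F [-0.1 -0.1 -0.3] w 45.6
world d [-221.5   30.5  -64.2]  turn(tool,deg) [-0.1  0.1  0.1]  shift if turned first(mm) [-190.6 -117.    64.2]  shift in present axes [-190.2 -117.2   64.7]
```

View pics/s_13.png

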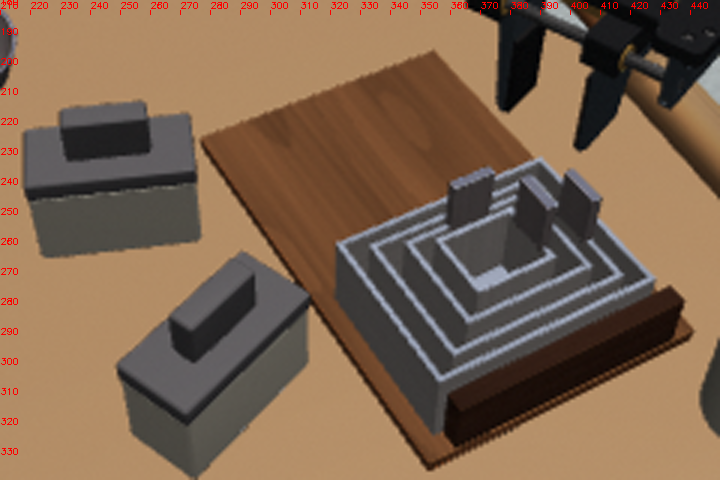

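Nest complete: A, B, C and D are concentric, around (385,275). Boxes now, starting with the one nearer the stop end at about (282,300).

```bash
python3 -m creep '{"offset":[[-0.045,-0.028,0],[-0.048,-0.029,0],[-0.048,-0.03,0],[-0.049,-0.03,0.03],[0,0,0.03]],"rotation":[[0,0,0],[0,0,0],[0,0,0],[0,0,0],[0,0,0]]}'
python3 -m creep '{"offset":[[0,0,0],[0,0,0],[0,0,0]],"rotation":[[0,0,0],[0,0,0],[0,0,0]]}'
python3 go.py 418.6 -88 84 23.7
```

```text
time_s: 32.72
ee_pos: [417.1, -87.3, 135.9]
ee_rot: [-179.9, 0.1, 23.8]
force: [0.2, 0.1, 1.0]
gripper_width: 45.4
time_s: 33.1
ee_pos: [423.1, -88.5, 137.6]
ee_rot: [179.9, -0.1, 23.7]
force: [-0.3, 0.9, -0.3]
gripper_width: 45.8
t 33.1 pos [423.1 -88.5 137.6] rot [ 1.799e+02 -1.000e-01  2.370e+01] q [-13.   9. 114.   0.  56.  53.] F [-0.3  0.9 -0.3] w 45.8
world d [ -4.5   0.5 -53.6]  turn(tool,deg) [ 0.1 -0.1  0. ]  shift if turned first(mm) [-4.  -2.2 53.6]  shift in present axes [-4.1 -2.3 53.6]
```

```bash
python3 -m creep '{"offset":[[-0.004,-0.002,0.02],[0,0,0.018],[0,0,0.014],[0,0,0],[0,0,0]],"rotation":[[0,0,0],[0,0,0],[0,0,0],[0,0,0],[0,0,0]]}'
python3 go.py 418.6 -88 84 23.7
python3 - <<'E'
from m import *
f=grab_frame("side");crop(f,230,220,350,350,5,"s_14")
E
```

```text
time_s: 33.72
ee_pos: [418.1, -88.1, 85.3]
ee_rot: [179.9, -0.1, 23.7]
force: [0.4, -0.4, -0.6]
gripper_width: 45.4
t 33.73 pos [418.1 -88.1  85.3] rot [ 1.799e+02 -1.000e-01  2.370e+01] q [-13.  13. 119.   0.  48.  53.] F [ 0.4 -0.4 -0.6] w 45.4
world d [ 0.5  0.1 -1.3]  turn(tool,deg) [ 0.1 -0.1  0. ]  shift if turned first(mm) [0.5 0.1 1.3]  shift in present axes [0.5 0.1 1.3]
```

View pics/s_14.png

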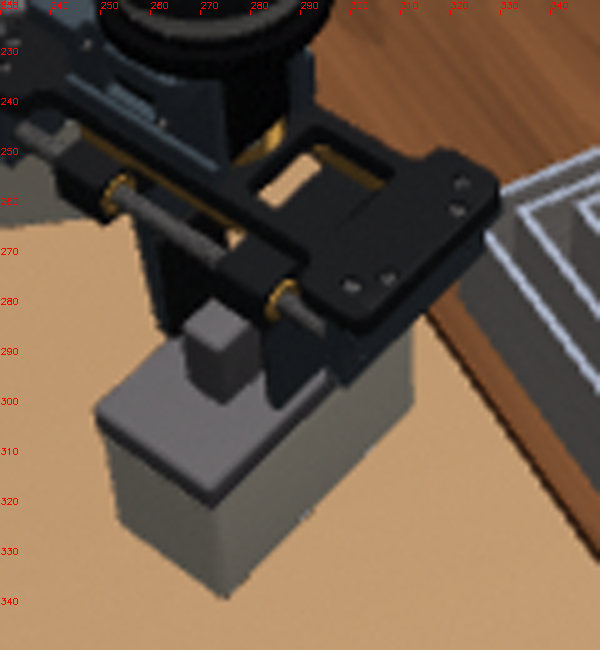

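```bash
python3 -m creep '{"offset":[[0,0,0],[0,0,0],[0,0,0],[0,0,0],[0,0,0]],"rotation":[[0,0,0],[0,0,0],[0,0,0],[0,0,0],[0,0,0]]}' 1 50
python3 -m creep '{"offset":[[0,0,-0.01],[0,0,-0.03],[0,0,-0.04],[0,0,-0.04],[0,0,-0.02]],"rotation":[[0,0,0],[0,0,0],[0,0,0],[0,0,0],[0,0,0]]}'
python3 -m creep '{"offset":[[0,0,0],[0,0,0],[0,0,0],[0,0,0]],"rotation":[[0,0,8],[0,0,8],[0,0,6.45],[0,0,0]]}'
python3 go.py b -8 166 215 1.25
```

```text
time_s: 34.4
ee_pos: [417.3, -88.0, 84.7]
ee_rot: [180.0, -0.0, 23.7]
force: [-0.0, -0.7, 1.2]
gripper_width: 19.7
time_s: 35.02
ee_pos: [417.6, -87.9, 226.9]
ee_rot: [179.9, -0.1, 23.7]
force: [-0.6, 0.4, -4.2]
gripper_width: 19.7
time_s: 35.52
ee_pos: [416.7, -87.7, 224.5]
ee_rot: [-180.0, 0.0, 1.3]
force: [-0.1, 0.6, -4.0]
gripper_width: 19.9
t 35.52 pos [416.7 -87.7 224.5] rot [-180.     0.     1.3] q [-13.   4. 106.   0.  69.  75.] F [-0.1  0.6 -4. ] w 19.9
world d [191.7  70.1  -9.5]  turn(tool,deg) [-0.   0.   0.1]  shift if turned first(mm) [193.2 -65.9   9.5]  shift in present axes [193.3 -65.7   9.4]
```

```bash
python3 -m creep '{"offset":[[0.03,-0.01,0],[0.05,-0.017,0],[0.05,-0.017,0],[0.045,-0.015,0],[0.018,-0.007,0]],"rotation":[[0,0,0],[0,0,0],[0,0,0],[0,0,0],[0,0,0]]}'
python3 -m creep '{"offset":[[0,0,0.04],[0,0,0.02],[0,0,0],[0,0,0]],"rotation":[[0,0,0],[0,0,0],[0,0,0],[0,0,0]]}'
python3 go.py b -8 166 96.5 1.25
python3 - <<'E'
from m import *
f=grab_frame("side");crop(f,270,150,450,340,4,"s_15")
E
```

```text
time_s: 36.15
ee_pos: [610.7, -16.6, 223.6]
ee_rot: [-180.0, 0.0, 1.4]
force: [-1.8, 0.7, -3.6]
gripper_width: 19.5
time_s: 36.65
ee_pos: [609.4, -17.8, 165.6]
ee_rot: [-180.0, -0.1, 1.3]
force: [-0.7, 0.8, -3.2]
gripper_width: 19.7
t 36.65 pos [609.4 -17.8 165.6] rot [-1.8e+02 -1.0e-01  1.3e+00] q [-3. 23. 89.  0. 67. 86.] F [-0.7  0.8 -3.2] w 19.7
world d [ -1.    0.2 -69.1]  turn(tool,deg) [-0.  -0.1  0. ]  shift if turned first(mm) [-1.  -0.2 69.1]  shift in present axes [-1.1 -0.2 69.1]
```

View pics/s_15.png

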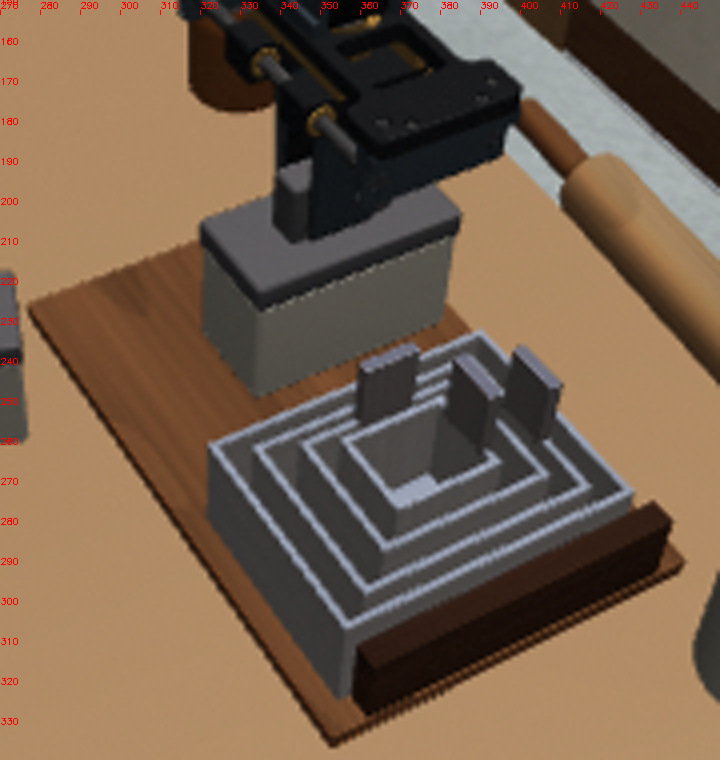

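```bash
python3 -m creep '{"offset":[[0,0,0.025],[0,0,0.02],[0,0,0.012],[0,0,0.006],[0,0,0]],"rotation":[[0,0,0],[0,0,0],[0,0,0],[0,0,0],[0,0,0]]}'
python3 -m creep '{"offset":[[0,0,0.002],[0,0,0.002],[0,0,0]],"rotation":[[0,0,0],[0,0,0],[0,0,0]]}'
```

```text
time_s: 37.33
ee_pos: [609.0, -17.8, 101.9]
ee_rot: [-180.0, -0.0, 1.3]
force: [0.1, 0.0, -2.5]
gripper_width: 19.9
time_s: 37.7
ee_pos: [608.7, -17.7, 97.6]
ee_rot: [-180.0, -0.0, 1.3]
force: [-0.5, -0.4, -3.7]
gripper_width: 19.9
```

Touch down, then slide it up to the nest (toward −y, which is tool +y here), watching force.

```bash
python3 -m creep '{"offset":[[0,0,0.001],[0,0,0],[0,0,0]],"rotation":[[0,0,0],[0,0,0],[0,0,0]]}'
python3 -m creep '{"offset":[[0,0.002,0],[0,0.002,0],[0,0,0]],"rotation":[[0,0,0],[0,0,0],[0,0,0]]}'
python3 -m creep '{"offset":[[0,0.001,0],[0,0.001,0],[0,0,0]],"rotation":[[0,0,0],[0,0,0],[0,0,0]]}'
python3 - <<'E'
from m import *
f=grab_frame("side");crop(f,270,190,450,340,4,"s_16")
E
```

```text
time_s: 38.08
ee_pos: [608.9, -17.8, 96.7]
ee_rot: [-180.0, -0.0, 1.2]
force: [-0.1, 0.9, -1.5]
gripper_width: 19.6
time_s: 38.45
ee_pos: [608.9, -21.9, 96.7]
ee_rot: [-180.0, -0.0, 1.2]
force: [0.4, -0.3, -2.0]
gripper_width: 19.9
time_s: 38.83
ee_pos: [608.9, -22.5, 96.7]
ee_rot: [-179.9, -0.0, 1.3]
force: [-0.9, 3.8, -1.3]
gripper_width: 19.4
```

View pics/s_16.png

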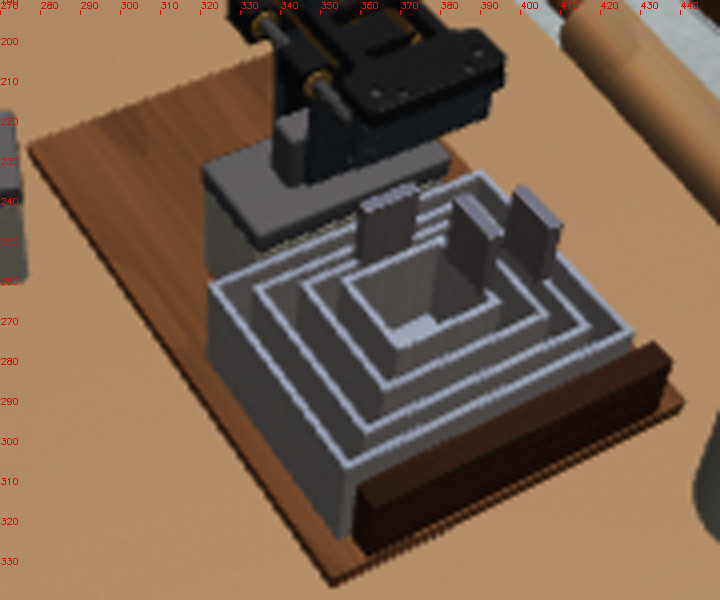

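```bash
python3 -m creep '{"offset":[[0,0.001,0],[0,0.001,0],[0,0,0]],"rotation":[[0,0,0],[0,0,0],[0,0,0]]}'
python3 -m creep '{"offset":[[0,0,0],[0,0,0],[0,0,0]],"rotation":[[0,0,0],[0,0,0],[0,0,0]]}' 0.67
python3 -m creep '{"offset":[[0,0,-0.02],[0,0,-0.04],[0,0,-0.05],[0,0,0]],"rotation":[[0,0,0],[0,0,0],[0,0,0],[0,0,0]]}'
python3 go.py 418.5 91 200 -19 ; python3 go.py 418.5 91 200 161
```

```text
time_s: 39.25
ee_pos: [608.9, -22.7, 96.8]
ee_rot: [-179.7, -0.0, 1.2]
force: [-0.6, 9.6, -0.8]
gripper_width: 19.6
time_s: 39.62
ee_pos: [609.1, -26.4, 96.8]
ee_rot: [180.0, -0.0, 1.2]
force: [0.9, -0.8, 0.2]
gripper_width: 30.0
time_s: 40.12
ee_pos: [611.5, -26.4, 211.5]
ee_rot: [179.9, -0.6, 1.2]
force: [0.4, 0.0, -0.0]
gripper_width: 30.4
t 40.12 pos [611.5 -26.4 211.5] rot [179.9  -0.6   1.2] q [-4. 21. 85. -0. 73. 85.] F [ 0.4  0.  -0. ] w 30.4
world d [-193.   117.4  -11.5]  turn(tool,deg) [-0.  -0.6 20.2]  shift if turned first(mm) [-220.7  -48.2   11.5]  shift in present axes [-190.6 -121.5    9.4]
t 40.12 pos [611.5 -26.4 211.5] rot [179.9  -0.6   1.2] q [-4. 21. 85. -0. 73. 85.] F [ 0.4  0.  -0. ] w 30.4
world d [-193.   117.4  -11.5]  turn(tool,deg) [   0.8   -0.  -159.8]  shift if turned first(mm) [220.7  48.2  11.5]  shift in present axes [-190.6 -121.5    9.4]
```

```bash
python3 -m creep '{"offset":[[0,0,0],[0,0,0],[0,0,0]],"rotation":[[0,0,10.1],[0,0,10.1],[0,0,0]]}' 0.5
python3 -m creep '{"offset":[[-0.04,-0.01,0],[-0.055,-0.012,0],[-0.055,-0.012,0],[-0.045,-0.01,0],[-0.025,-0.004,0.03]],"rotation":[[0,0,0],[0,0,0],[0,0,0],[0,0,0],[0,0,0]]}'
python3 -m creep '{"offset":[[0,0,0.03],[0,0,0],[0,0,0],[0,0,0]],"rotation":[[0,0,0],[0,0,0],[0,0,0],[0,0,0]]}'
python3 go.py 418.4 91 84 -19
python3 - <<'E'
from m import *
f=grab_frame("top");crop(f,230,150,420,350,3,"t_17")
f=grab_frame("side");crop(f,200,150,450,340,3,"s_17")
E
```

```text
time_s: 40.5
ee_pos: [608.4, -26.1, 205.7]
ee_rot: [180.0, 0.1, -18.9]
force: [0.8, 0.2, -0.2]
gripper_width: 45.9
time_s: 41.12
ee_pos: [416.0, 92.1, 177.7]
ee_rot: [-179.9, -0.2, -18.7]
force: [1.0, -0.3, -0.5]
gripper_width: 45.7
time_s: 41.62
ee_pos: [417.5, 91.1, 147.6]
ee_rot: [-179.9, -0.1, -18.9]
force: [0.5, -0.3, -0.4]
gripper_width: 45.8
t 41.62 pos [417.5  91.1 147.6] rot [-1.799e+02 -1.000e-01 -1.890e+01] q [ 11.   8. 114.   0.  58. 120.] F [ 0.5 -0.3 -0.4] w 45.8
world d [  0.9  -0.1 -63.6]  turn(tool,deg) [-0.1 -0.1  0.1]  shift if turned first(mm) [ 0.8 -0.2 63.6]  shift in present axes [ 0.7 -0.1 63.6]
```

View pics/t_17.png

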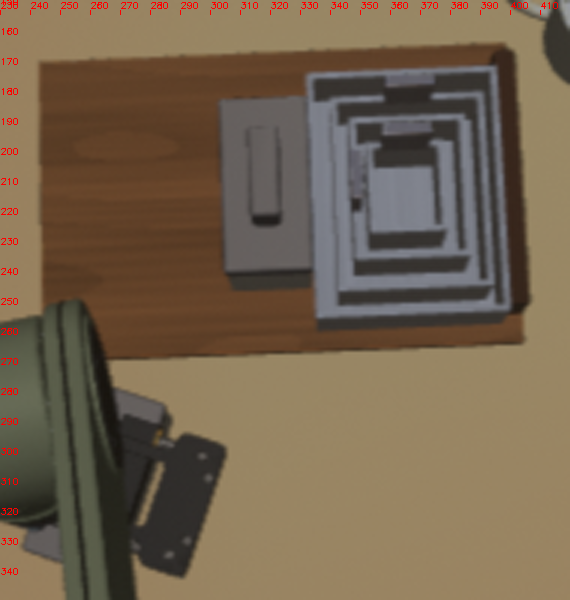

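View pics/s_17.png

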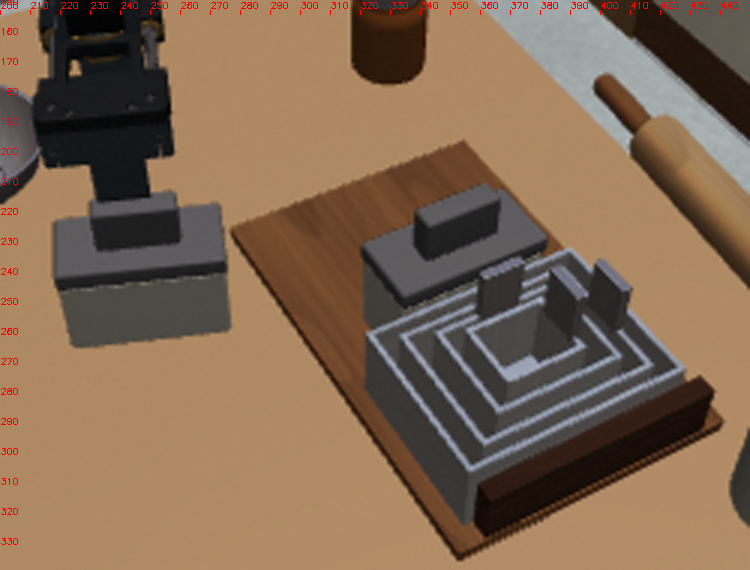

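Box 1 stands square against A, with its top-view edge at column 332. The gripper is above box 2's bar. Grasping.

```bash
python3 -m creep '{"offset":[[0,0,0.025],[0,0,0.02],[0,0,0.017],[0,0,0],[0,0,0]],"rotation":[[0,0,0],[0,0,0],[0,0,0],[0,0,0],[0,0,0]]}'
python3 go.py 418.4 91 84 -19
python3 -m creep '{"offset":[[0,0,0],[0,0,0],[0,0,0],[0,0,0],[0,0,0]],"rotation":[[0,0,0],[0,0,0],[0,0,0],[0,0,0],[0,0,0]]}' 1 50
python3 -m creep '{"offset":[[0,0,-0.01],[0,0,-0.03],[0,0,-0.04],[0,0,-0.04],[0,0,-0.02]],"rotation":[[0,0,0],[0,0,0],[0,0,0],[0,0,0],[0,0,0]]}'
python3 -m creep '{"offset":[[0,0,0],[0,0,0],[0,0,0]],"rotation":[[0,0,-10.1],[0,0,-10.1],[0,0,0]]}'
python3 go.py b -8 226 215 1.25
```

```text
time_s: 42.35
ee_pos: [417.1, 91.2, 85.3]
ee_rot: [-180.0, -0.1, -19.0]
force: [0.3, -0.3, 0.1]
gripper_width: 45.3
t 42.35 pos [417.1  91.2  85.3] rot [-1.8e+02 -1.0e-01 -1.9e+01] q [ 11.  13. 119.   0.  48. 120.] F [ 0.3 -0.3  0.1] w 45.3
world d [ 1.3 -0.2 -1.3]  turn(tool,deg) [-0.  -0.1  0. ]  shift if turned first(mm) [ 1.3 -0.2  1.3]  shift in present axes [ 1.3 -0.2  1.3]
time_s: 42.98
ee_pos: [416.4, 91.2, 84.6]
ee_rot: [-180.0, 0.0, -18.9]
force: [-0.0, 1.5, 0.2]
gripper_width: 19.7
time_s: 43.6
ee_pos: [416.9, 91.1, 227.0]
ee_rot: [-179.9, -0.2, -19.0]
force: [-0.7, -0.5, -4.2]
gripper_width: 19.9
time_s: 43.98
ee_pos: [415.9, 90.9, 224.6]
ee_rot: [180.0, 0.0, 1.1]
force: [-0.4, 0.5, -3.1]
gripper_width: 19.8
t 43.98 pos [415.9  90.9 224.6] rot [180.    0.    1.1] q [ 11.   4. 106.  -0.  69. 100.] F [-0.4  0.5 -3.1] w 19.8
world d [191.2 -48.5  -9.6]  turn(tool,deg) [ 0.   0.  -0.1]  shift if turned first(mm) [190.1  52.7   9.6]  shift in present axes [190.2  52.3   9.5]
```

```bash
python3 -m creep '{"offset":[[0.03,0.008,0],[0.05,0.014,0],[0.05,0.014,0],[0.045,0.011,0],[0.015,0.005,0.02]],"rotation":[[0,0,0],[0,0,0],[0,0,0],[0,0,0],[0,0,0]]}'
python3 -m creep '{"offset":[[0,0,0.03],[0,0,0],[0,0,0],[0,0,0]],"rotation":[[0,0,-0.1],[0,0,0],[0,0,0],[0,0,0]]}'
python3 go.py b -8 227 96.5 1.25
python3 - <<'E'
from m import *
f=grab_frame("side");crop(f,240,130,420,320,4,"s_18")
E
```

```text
time_s: 44.6
ee_pos: [610.8, 42.5, 204.8]
ee_rot: [180.0, -0.2, 1.0]
force: [0.1, 0.3, -4.2]
gripper_width: 19.6
time_s: 45.1
ee_pos: [608.0, 43.5, 176.2]
ee_rot: [-180.0, -0.2, 1.3]
force: [-0.3, -0.2, -3.6]
gripper_width: 19.5
t 45.1 pos [608.   43.5 176.2] rot [-180.    -0.2    1.3] q [ 3. 23. 88.  0. 69. 92.] F [-0.3 -0.2 -3.6] w 19.5
world d [ -0.9  -0.1 -79.7]  turn(tool,deg) [-0.  -0.2  0.1]  shift if turned first(mm) [-0.9  0.1 79.7]  shift in present axes [-1.2  0.1 79.7]
```

View pics/s_18.png

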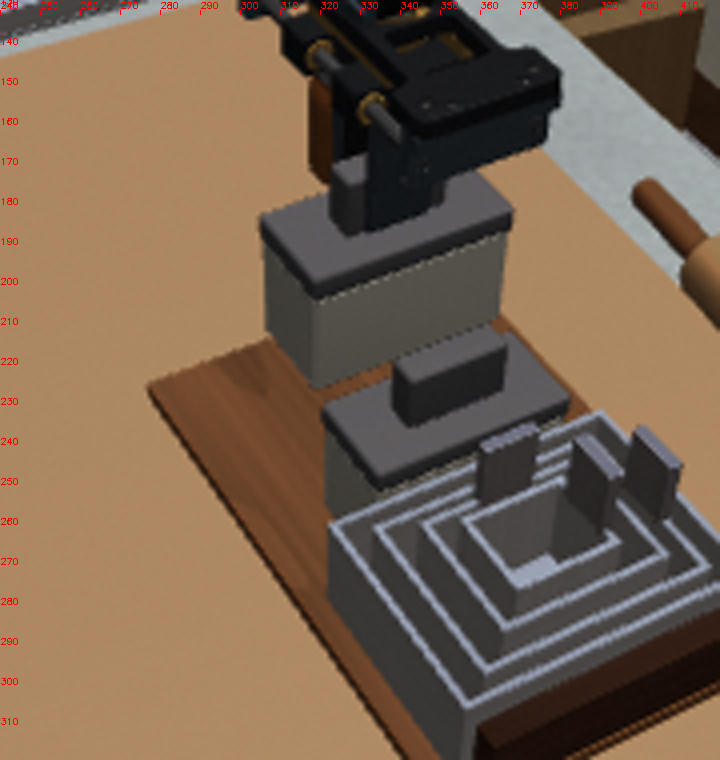

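```bash
python3 -m creep '{"offset":[[0,0,0.03],[0,0,0.023],[0,0,0.015],[0,0,0.006],[0,0,0]],"rotation":[[0,0,0],[0,0,0],[0,0,0],[0,0,0],[0,0,0]]}'
python3 -m creep '{"offset":[[0,0,0.002],[0,0,0.002],[0,0,0]],"rotation":[[0,0,0],[0,0,0],[0,0,0]]}'
```

```text
time_s: 45.78
ee_pos: [607.8, 43.3, 101.0]
ee_rot: [-180.0, -0.0, 1.3]
force: [0.9, -0.3, -3.9]
gripper_width: 20.0
time_s: 46.15
ee_pos: [607.5, 43.3, 96.7]
ee_rot: [-180.0, -0.0, 1.4]
force: [-0.5, 0.7, -3.2]
gripper_width: 19.5
```

```bash
python3 -m creep '{"offset":[[0,0,0.0005],[0,0.002,0],[0,0.002,0],[0,0,0]],"rotation":[[0,0,0],[0,0,0],[0,0,0],[0,0,0]]}'
python3 -m creep '{"offset":[[0,0.001,0],[0,0.001,0],[0,0,0]],"rotation":[[0,0,0],[0,0,0],[0,0,0]]}'
python3 -m creep '{"offset":[[0,0.001,0],[0,0.001,0],[0,0,0]],"rotation":[[0,0,0],[0,0,0],[0,0,0]]}'
```

```text
time_s: 46.65
ee_pos: [608.4, 39.3, 96.7]
ee_rot: [-180.0, -0.1, 1.3]
force: [0.3, 1.5, 1.6]
gripper_width: 19.7
time_s: 47.02
ee_pos: [608.4, 37.6, 96.7]
ee_rot: [-180.0, -0.1, 1.3]
force: [2.5, 4.3, 3.2]
gripper_width: 20.1
time_s: 47.4
ee_pos: [608.4, 37.3, 96.8]
ee_rot: [-179.8, -0.1, 1.3]
force: [2.0, 9.0, 3.4]
gripper_width: 19.7
```

```bash
python3 -m creep '{"offset":[[0,0.001,0],[0,0.001,0],[0,0,0]],"rotation":[[0,0,0],[0,0,0],[0,0,0]]}'
python3 -m creep '{"offset":[[0,0,0],[0,0,0],[0,0,0]],"rotation":[[0,0,0],[0,0,0],[0,0,0]]}' 0.67
python3 -m creep '{"offset":[[0,0,-0.02],[0,0,-0.04],[0,0,-0.06],[-0.06,0,0],[-0.06,-0.01,0]],"rotation":[[0,0,0],[0,0,0],[0,0,0],[0,0,0],[0,0,0]]}'
python3 -m creep '{"offset":[[-0.04,-0.045,0],[-0.03,-0.05,0],[-0.02,-0.05,0],[0,-0.05,0],[0,0,0]],"rotation":[[0,0,0],[0,0,0],[0,0,0],[0,0,0],[0,0,0]]}'
python3 - <<'E'
from m import *
f=grab_frame("top");cv2.imwrite("pics/top19.png",f[:,:,::-1]);crop(f,230,150,420,280,4,"t_19")
f=grab_frame("side");crop(f,230,150,450,340,3,"s_19")
E
```

```text
time_s: 47.78
ee_pos: [608.3, 37.1, 96.9]
ee_rot: [-179.6, -0.1, 1.3]
force: [0.8, 13.8, 4.3]
gripper_width: 19.8
time_s: 48.15
ee_pos: [607.2, 32.8, 95.7]
ee_rot: [180.0, 0.1, 1.3]
force: [1.1, 1.5, 0.4]
gripper_width: 30.3
time_s: 48.78
ee_pos: [486.0, 39.1, 216.1]
ee_rot: [179.9, 0.0, 1.3]
force: [0.1, 0.3, 0.6]
gripper_width: 29.8
time_s: 49.4
ee_pos: [392.4, 234.7, 215.6]
ee_rot: [179.9, 0.0, 1.6]
force: [0.8, -0.6, 0.7]
gripper_width: 29.9
```

View pics/t_19.png

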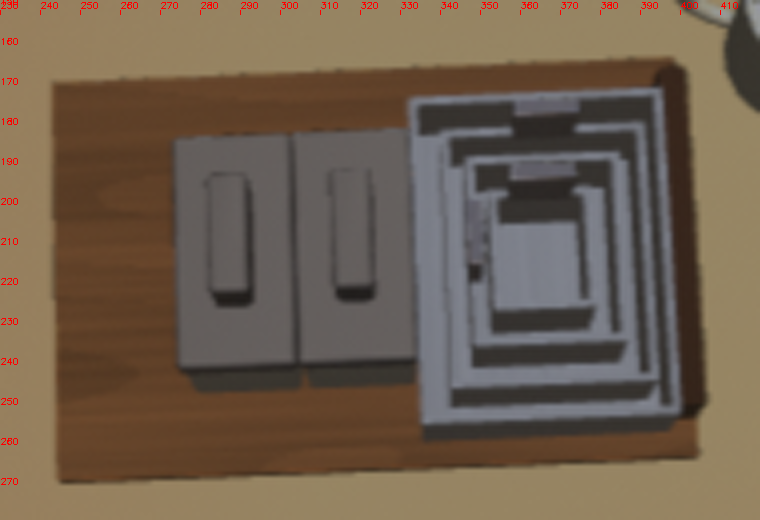

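View pics/s_19.png

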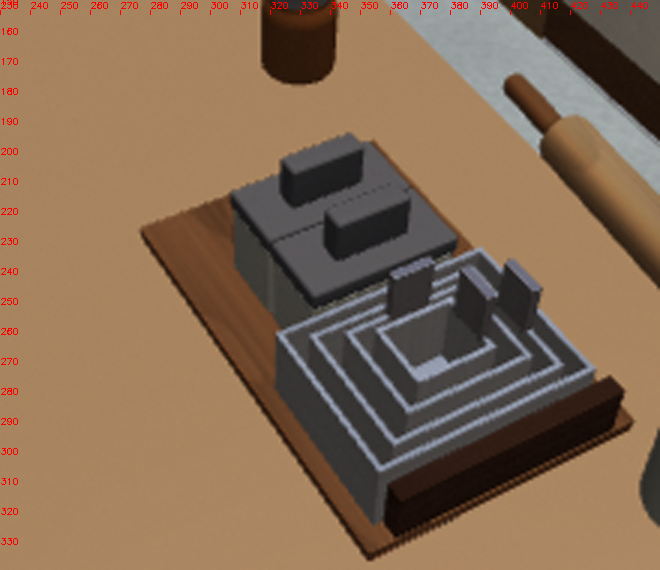

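View pics/top19.png

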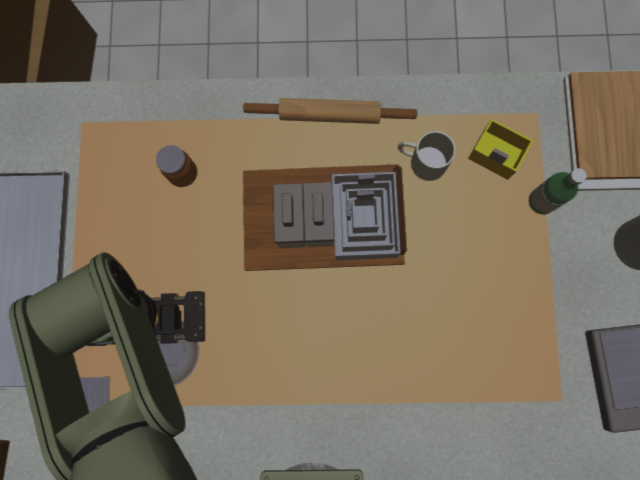

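Run:
```python
from m import *
from go import SF,BA
B=np.array([[np.cos(BA),np.sin(BA)],[-np.sin(BA),np.cos(BA)]])
for n,p,z in (("A",[(408,98),(662,88),(681,412),(422,425)],72),("box1",[(292,133),(410,129),(415,358),(297,363)],92),("box2",[(174,140),(291,133),(296,363),(180,367)],92)):
    X=q(n,p,z,230,150,4); print((B@(X.mean(0)-SF)).round(1))
```

```text
A mid [ 608.2 -118.4] sides [130. 168. 130. 170.] ang [91.2  1.2 91.9  1.4]
[-10.4  65.3]
box1 mid [609.8 -22.9] sides [ 59. 117.  58. 118.] ang [90.9  0.3 91.5  0.8]
[ -6.7 160.7]
box2 mid [608.3  36.2] sides [ 59. 118.  57. 116.] ang [92.4  0.8 91.   1.6]
[ -6.9 219.8]
```

All values are well within the limits (A 65.3, boxes 160.7 and 219.8 mm). The arm is clear and nothing is moving, so I'm handing in.

```bash
python3 -m creep '{"offset":[[0,0,0],[0,0,0],[0,0,0],[0,0,0]],"rotation":[[0,0,0],[0,0,0],[0,0,0],[0,0,0]]}'; python3 -c "
from workcell import env
print(env.job_done())"
```

```text
time_s: 50.0
ee_pos: [393.1, 232.9, 216.2]
ee_rot: [-180.0, -0.0, 1.3]
force: [0.3, 0.2, -0.8]
gripper_width: 30.3
the job is handed in; nothing more can be done
None
```

The job is handed in at 50 s, with no verdict reported. I pushed the largest tub against the stop and nested B, C and D in it by their tabs. I then stood both boxes on the board and slid each up until its contact force rose.

- **Positions in the last top view**, along the board from the stop: largest tub at 65.3 mm, boxes at 160.7 and 219.8 mm. All three are within about 11 mm of the midline and square to about 1°.
- **Nest and boxes:** both views show the four tubs nested, the boxes upright and no visible gaps. I judged nest levelness and depth by eye and from the heights at release, not by a separate measurement.
- **Everything else:** I saw no change to the jar, mug or yellow tub. The arm partly hid the bowl in the last top view, but the arm never went near it.
- **Disagreement:** the side camera read about 3–4 mm differently from the top camera for board positions. I used it only for relative checks.

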